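# Tighten a pump cover crisscross

## Robot

A 7-joint arm with a two-finger parallel gripper is mounted at the origin on the work surface. World frame = base frame: x ahead of the robot, y to its left, z up, the work surface at z = 0. Lengths are in m, angles in rad, forces in N, time in s.
With the tool pointing down it reaches from about 0.425 to 0.875 m from the base axis. Payload 4.7 kg.
Tool frame: the origin (TCP) lies midway between the tips of the shut fingers; the grasp point (between the pads) lies 19 mm behind it; z points along the fingers, y is the direction in which the jaws open and shut (so a half turn about z gives the same grasp; the last joint's range is limited). The gripper opens to 87 mm and grips with 3 to 60 N. Pads are 19 mm wide; open, the fingers measure 117 mm over their backs; the gripper's body (75 mm by 190 mm) begins 51 mm behind the grasp point.
Start: joints at [1.358, 0.321, -0.07, 1.45, 0.023, 1.371, -0.057], TCP at [0.146, -0.633, 0.223] pointing down, gripper open.
Joint ranges: [-2.86, 2.86], [-0.3, 2.09], [-1.38, 1.24], [0.06, 2.45], [-1.56, 4.7], [0.09, 2.05], [-2.69, 2.69]. Speed limits (rad/s): [2.57, 2.57, 3.14, 3.14, 3.14, 3.14, 3.14].

## Interface

Orientations are given as a rotation vector (axis times angle).
In Python, from bench import * gives the robot as it stands.
- The arm moves only by the tool move_arm, never from a script. Its arguments are lists of equal length, an entry for each row: "jaw": the closure in counts, from 0 (fully open) to 255 (shut); "slide": the shift along the tool's x, y, z in cm, a list of three; "dr": the turn, a rotation vector about the tool's x, y, z in degrees, a list of three. A call has 1 to 5 rows; each row shifts and turns the commanded pose from where the row before left it, along the tool's axes as they then stand; what a row does not reach is not made up. A row lasts 1/10 s, in which the tool goes at most 50 mm and 8.59 degrees, less where a joint would pass 70% of its speed; a pose out of reach is approached as far as the arm can. A call with a gripper value outside its range is refused whole. The fingers move at their own pace and stop on an object; "force" is the grip in N (left out, the last holds). Time passes only in rows, so rows that do not move let the fingers close. It gives the time, the measured TCP pose, the force and the opening at its end, in the units of the state.
- get_state(): the state, without advancing time (a new reading comes with each control period).
- get_image(name): name is "scene" or "top"; returns (picture, depth): 400x640x3 uint8, red, green, blue; 400x640 float32, m along the optical axis (not along the pixel's ray), 0 where there is no reading.
- camera_params(name): a dict with "K" (3x3 intrinsics, pixels), "extrinsics" (4x4, takes a point from camera to world coordinates). Camera axes: x right, y up, looking along -z (the intrinsics and any distortion apply to the point x, -y, -z); pixel columns grow to the right and rows downward; lengths in m; the calibration is good to about 2 mm. A picture is of the moment at which its call begins. camera_params takes no time and is no camera call.
- close_job(): hands the job in, once; it reports no verdict.
Trained networks look in the newest picture that a camera, given by its name, has taken for a name from the list of things; names that differ only in an ending like _2 or _b are one class to them, and where a whole thing is asked for, a point or a joint stands for the part that bears it (a point fixed in the world has none). Each returns a list of dicts, best first, with "score" (0 to 1); they miss things now and then, are a little off and sometimes report something else, mostly with a low value. They report only what shows in the picture. A call takes as long as a camera call.
- regions_of(camera, query): "mask" (400x640 bool, what is visible of it) and "xy" ([column, row] in pixels, amid what is visible of it).
The state is a dict: "time": time; "joint_positions": joint angles; "qd": joint speeds; "joint_torque": joint torques, N m; "position": TCP position; "tool_rot": TCP orientation; "ft_force": force on the tool from outside, world axes, zero at the start; "torque": the same for the moment, N m; "grip_width": opening from 0.0 (shut) to 1.0 (fully open).
Only numpy, scipy, OpenCV 4.12 (cv2) and the standard library are available. Lean on these libraries where they do the work, as an engineer would, in place of code of your own. Each camera call takes 0.05 s, during which the arm holds its last target.

## Task

Tighten the four orange thumbscrews so that the pump's clear cover seats flat on its gasket: work crisscross, always the opposite screw next, first giving each screw about a sixth of a turn so that the cover comes down evenly with none tight yet, then going round crisscross again until all four are snug. Do not over-tighten any of them, or the acrylic cracks. Let go at the end, and leave the tools and other things on the bench where they are.

Things in the scene. Friction and masses are not known exactly. Their poses are not given: they have to be found in the camera images.
- pump: Small grey utility pump bolted to the bench, 170 x 170 mm foot, 104 mm high to the top of its square flange (150 mm), green motor 92 mm thick reaching 240 mm along its +x. Origin under the centre of the flange on the bench top; z up.
- cover: Clear acrylic cover plate 132 x 132 x 12 mm over the flange, held up off the gasket by light springs so that it follows the screws down. Origin at the centre of its underside, about 113 mm above the bench at the start and 106 to 108 mm when it is home on the black gasket; z up. The four screws stand on a square with 100 mm sides.
- knob_a: Thumbscrew at +50, +50 mm (pump's x, y) from the pump's axis, opposite knob_c. Origin on its axis under the hub, z up, x along the grip bar. All four alike: black hub 34 mm across, 9 mm high; orange upright grip bar on it 36 long x 12 thick x 26 mm tall (9 to 35 mm above the origin). Tightens clockwise seen from above, going down 4.0 mm per radian (steep thread); stays where left.
- knob_b: Thumbscrew at +50, -50 mm (pump's x, y) from the pump's axis, opposite knob_d. Origin on its axis under the hub, z up, x along the grip bar. Feel of all four: 0.36 to 0.4 N m to run down (nearly all thread friction; read standing still it is less, but steady); from its bite the torque climbs 0.4 N m per rad, or 0.45 to 0.9 read standing still after small steps. Snug from 0.15 rad past the bite; 0.5 rad past cracks the cover; 0.32 rad is right.
- knob_c: Thumbscrew at -50, -50 mm (pump's x, y) from the pump's axis, opposite knob_a. Origin on its axis under the hub, z up, x along the grip bar. All four bite (cover home, washer pressed) after 1.0 to 2.2 rad of turn from the start; this differs from job to job, and by up to 0.3 rad between the four, and can only be felt.
- knob_d: Thumbscrew at -50, +50 mm (pump's x, y) from the pump's axis, opposite knob_b. Origin on its axis under the hub, z up, x along the grip bar. All four are equally far down when their x axes are parallel. A gripped bar must be followed down as it turns, or it loads the screw.
- caddy: Bystander: open stainless tool caddy 260 x 150 x 90 mm, folding handle laid down. Origin under its centre.
- level: Bystander: yellow plastic level 230 x 22 x 44 mm standing on edge. Origin under its centre, x along it.
- screwdriver: Bystander: red-handled screwdriver 200 mm long, lying. Origin under its middle, x along it.
- wrench: Bystander: steel wrench 190 mm long, lying flat. Origin under its middle, x along it.
- bin: Bystander: closed clear acrylic bin 190 x 140 x 86 mm, snap lid with two blue latches. Origin under its centre.
- tape: Bystander: grey tape measure, 68 mm across, 36 mm high. Origin under its centre.
- oil: Bystander: blue can 52 mm across, 100 mm high. Origin under its centre.

How it is judged:
On the way:
1. all four screws have been brought part-way down (at least 2 mm each) while none is tight yet (under 22 N of clamping) (distance of each of knob_a, knob_b, knob_c, knob_d from where it was at the start of the episode above 0.002 m and contact force between each of knob_a, knob_b, knob_c, knob_d and cover below 22 N), for 0.1 s.
At the end, for the whole second after the job is handed in: each of the four thumbscrews clamps the cover with 22 to 56 N, the cover lies flat within 0.008 rad, and the screws are at rest (contact force between knob_a and cover between 22 and 56 N and contact force between knob_b and cover between 22 and 56 N and contact force between knob_c and cover between 22 and 56 N and contact force between knob_d and cover between 22 and 56 N and angle between cover's own z axis and vertical below 0.008 rad and angular speed of each of knob_a, knob_b, knob_c, knob_d below 0.1 rad/s); the robot touches nothing.
It fails at once if too much at a time: a screw gets more than 6.4 mm (1.6 rad of turn) further down than another, which cocks the cover (z of any of knob_a, knob_c, knob_d in the frame of knob_b below -0.0064 m or z of any of knob_a, knob_b, knob_d in the frame of knob_c below -0.0064 m or z of any of knob_a, knob_b, knob_c in the frame of knob_d below -0.0064 m or z of any of knob_b, knob_c, knob_d in the frame of knob_a below -0.0064 m).
It fails at once if not crisscross: two neighbouring screws are both more than 2.8 mm (0.7 rad of turn) further down than both of the other two ((z of each of knob_a, knob_b in the frame of knob_c below -0.0028 m and z of each of knob_a, knob_b in the frame of knob_d below -0.0028 m) or (z of each of knob_b, knob_c in the frame of knob_a below -0.0028 m and z of each of knob_b, knob_c in the frame of knob_d below -0.0028 m) or (z of each of knob_c, knob_d in the frame of knob_a below -0.0028 m and z of each of knob_c, knob_d in the frame of knob_b below -0.0028 m) or (z of each of knob_d, knob_a in the frame of knob_b below -0.0028 m and z of each of knob_d, knob_a in the frame of knob_c below -0.0028 m)).
It fails at once if a screw is over-tightened (clamps with more than 56 N) and cracks the acrylic (contact force between any of knob_a, knob_b, knob_c, knob_d and cover above 56 N).
It fails at once if a tool or other thing on the bench is shifted by more than 20 mm (distance of any of caddy, level, screwdriver, wrench, bin, tape, oil from where it was at the start of the episode above 0.02 m).
It also fails if it takes over 72 s, if anything falls off the work surface, if the arm or the gripper's body presses on something with over 40 N, if the wrist force passes 120 N, or if a joint passes its speed limit or range.

## Working session

There is one attempt and no reset: what is moved stays moved. The work goes in short steps, Python scripts to look and compute and a tool call to move; the robot and the scene stay as the last step left them, time stands still between calls to the robot, and variables do not carry over. Pictures are saved under pics/ and viewed, and the job is handed in when it is done.

Besides the shell and the picture viewer there is one more tool, called as name(argument=value, ...) on one line, values as JSON. move_arm: Moves the arm, as the interface text tells. Its arguments: {"type":"object","properties":{"jaw":{"type":"array","items":{"type":"number"}},"slide":{"type":"array","items":{"type":"array","items":{"type":"number"}}},"dr":{"type":"array","items":{"type":"array","items":{"type":"number"}}},"force":{"type":"number"}},"required":["jaw","slide","dr"]}

```bash
mkdir -p pics; ls
cat > h.py <<'E'
from bench import *
import numpy as np, cv2
from scipy.spatial.transform import Rotation as R
np.set_printoptions(precision=4,suppress=True)
def snap(cam,fn):
    im,d=get_image(cam); cv2.imwrite('pics/'+fn+'.png',cv2.cvtColor(im,cv2.COLOR_RGB2BGR)); np.save('pics/'+fn+'_d.npy',d); return im,d
def cloud(cam,d):
    p=camera_params(cam);K=p['K'];T=p['extrinsics']
    v,u=np.mgrid[0:400,0:640]
    x=(u-K[0][2])/K[0][0]*d; y=(v-K[1][2])/K[1][1]*d
    P=np.stack([x,-y,-d],-1)
    T=np.array(T); return P@T[:3,:3].T+T[:3,3]
E
python3 - <<'E'
from h import *
s=get_state()
for k in s: print(k,np.array(s[k]))
for c in ['scene','top']:
    snap(c,c+'0'); print(camera_params(c))
E
```

```text
pics
time 0.0
joint_positions [ 1.3581  0.3218 -0.0701  1.4517  0.0227  1.3708 -0.0569]
qd [ 0.0014 -0.0001 -0.0004 -0.0009 -0.0004 -0.001   0.0004]
joint_torque [ -0.0007 -49.1292  -0.404  -31.253   -0.064    0.0437   0.0002]
position [ 0.146  -0.6328  0.2215]
tool_rot [-3.1196 -0.3553  0.0005]
ft_force [-0.0074 -0.0765  0.0979]
torque [ 0.0118 -0.0406  0.0193]
grip_width 1.0030119270211353
{'K': array([[477.2447,   0.    , 311.8674],
       [  0.    , 477.2447, 206.7535],
       [  0.    ,   0.    ,   1.    ]]), 'extrinsics': array([[ 0.5394, -0.592 ,  0.5989,  1.47  ],
       [ 0.8419,  0.3635, -0.3989, -0.6817],
       [ 0.0185,  0.7193,  0.6944,  1.2473],
       [ 0.    ,  0.    ,  0.    ,  1.    ]])}
{'K': array([[368.5431,   0.    , 322.0202],
       [  0.    , 368.5431, 205.0841],
       [  0.    ,   0.    ,   1.    ]]), 'extrinsics': array([[-0.0098,  0.9984, -0.0554,  0.4029],
       [-0.9999, -0.0101, -0.0045, -0.0014],
       [-0.0051,  0.0554,  0.9985,  1.2537],
       [ 0.    ,  0.    ,  0.    ,  1.    ]])}
```

View pics/scene0.png

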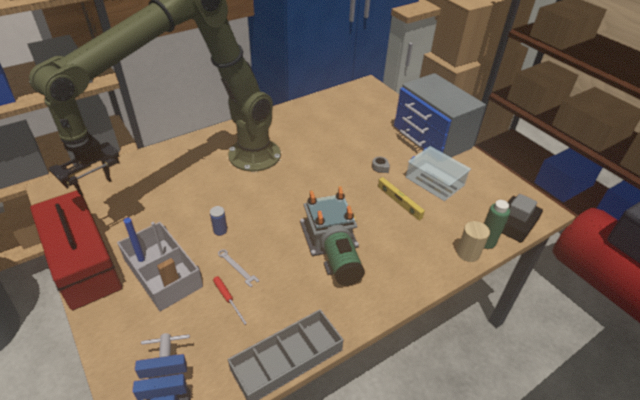

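View pics/top0.png

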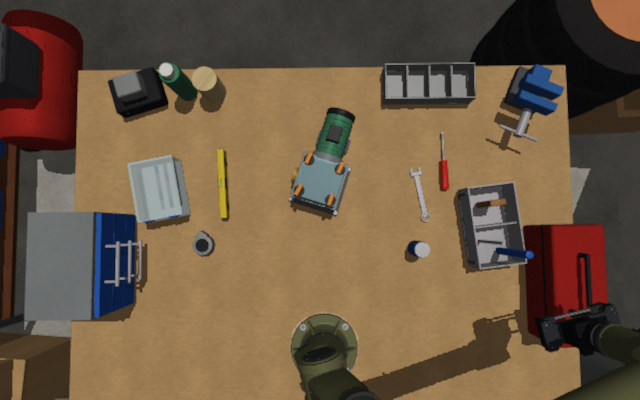

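Run:
```python
from h import *
for cam in ['top','scene']:
    d=np.load(f'pics/{cam}0_d.npy');P=cloud(cam,d)
    out={}
    for q in ['knob_a','cover','pump']:
        for r in regions_of(cam,q):
            m=r['mask']; p=P[m&(d>0)]
            if len(p)==0: continue
            top=p[p[:,2]>np.percentile(p[:,2],50)]
            print(cam,q,round(r['score'],2),np.array(r['xy']),m.sum(),np.median(p,0),np.percentile(p[:,2],[5,50,95]))
print(get_state()['time'])
```

```text
top knob_a 0.67 [419.3 250.7] 310 [ 0.3271 -0.2984  0.0973] [0.0166 0.0973 0.102 ]
top knob_a 0.57 [343.1 170. ] 96 [ 0.5739 -0.0541  0.146 ] [0.1338 0.146  0.1648]
top cover 0.93 [318.6 179.6] 1380 [0.5426 0.0116 0.1252] [0.1217 0.1252 0.1287]
top cover 0.43 [331.9 204.2] 98 [ 0.4803 -0.0204  0.1394] [0.1339 0.1394 0.1649]
top pump 0.64 [326.1 167.3] 4269 [ 0.5767 -0.0145  0.1111] [0.011  0.1111 0.1453]
scene knob_a 0.67 [341.9 193.8] 60 [0.5177 0.0644 0.1525] [0.1329 0.1525 0.1665]
scene knob_a 0.5 [311.1 199. ] 87 [ 0.4871 -0.0304  0.1473] [0.133  0.1473 0.166 ]
scene knob_a 0.47 [349.2 214.1] 85 [0.6151 0.0351 0.144 ] [0.1317 0.144  0.164 ]
scene knob_a 0.44 [318.  215.5] 81 [ 0.5807 -0.061   0.1458] [0.1345 0.1458 0.1651]
scene cover 0.89 [332.1 209.3] 920 [0.5442 0.0064 0.1258] [0.1177 0.1258 0.1307]
scene pump 0.62 [335.1 237.3] 3860 [ 0.6125 -0.0458  0.1046] [0.0114 0.1046 0.1414]
scene pump 0.42 [218.1 219.1] 414 [ 0.3423 -0.3166  0.0717] [0.0073 0.0717 0.1025]
0.4
```

Run:
```python
from h import *
a=cv2.imread('pics/top0.png')[90:225,280:370]; b=cv2.imread('pics/scene0.png')[180:290,295:375]
cv2.imwrite('pics/z0.png',np.hstack([cv2.resize(a,(400,600),interpolation=cv2.INTER_CUBIC),cv2.resize(b,(400,600),interpolation=cv2.INTER_CUBIC)]))
for cam in ['top','scene']:
    im=cv2.cvtColor(cv2.imread(f'pics/{cam}0.png'),cv2.COLOR_BGR2HSV)
    d=np.load(f'pics/{cam}0_d.npy');P=cloud(cam,d)
    o=(im[...,0]<20)&(im[...,1]>150)&(P[...,2]>0.13)&(P[...,2]<0.19)&(abs(P[...,0]-.55)<.15)&(abs(P[...,1])<.15)
    top=o&(P[...,2]>.158)
    for nm,m0 in (('orange',o),('top',top)):
      n,l,st,c=cv2.connectedComponentsWithStats(m0.astype(np.uint8))
      for i in range(1,n):
        m=l==i
        if m.sum()<6: continue
        p=P[m]; q=p[:,:2]-p[:,:2].mean(0); w,V=np.linalg.eigh(q.T@q)
        print(cam,nm,m.sum(),c[i],p.mean(0),p[:,2].max(),'ang',np.degrees(np.arctan2(V[1,1],V[0,1]))%180, np.sqrt(w/len(p)))
```

```text
top orange 53 [308.0943 157.9245] [0.6057 0.0439 0.159 ] 0.16641627740746268 ang 155.54682683084656 [0.0047 0.0099]
top orange 52 [339.8462 167.8462] [ 0.5748 -0.0509  0.1581] 0.16585380989023735 ang 156.56982339858223 [0.004  0.0101]
top orange 52 [298.0192 189.5962] [0.5107 0.0747 0.1587] 0.16534983158765582 ang 153.80982110862044 [0.0046 0.0095]
top orange 49 [329.9388 199.6327] [ 0.4797 -0.0201  0.1598] 0.16573221553775142 ang 161.86446252051414 [0.0037 0.0099]
top top 46 [308.4565 157.913 ] [0.6051 0.0427 0.1623] 0.16641627740746268 ang 155.58030523710332 [0.0033 0.0102]
top top 43 [340.2791 167.6977] [ 0.5746 -0.052   0.1622] 0.16585380989023735 ang 157.71282087428438 [0.0032 0.0105]
top top 44 [298.3636 189.7045] [0.51   0.0735 0.1622] 0.16534983158765582 ang 152.83050196491786 [0.0033 0.0098]
top top 43 [330.2093 199.6512] [ 0.4794 -0.0209  0.1629] 0.16573221553775142 ang 161.77630018592308 [0.0032 0.0102]
scene orange 31 [340.0968 192.3871] [0.5204 0.0647 0.1566] 0.1695096209353013 ang 149.31528693771563 [0.0031 0.0094]
scene orange 37 [312.0811 196.973 ] [ 0.4904 -0.0293  0.1572] 0.16861472583742043 ang 168.75800993312083 [0.0034 0.0081]
scene orange 39 [349.359  212.5385] [0.6152 0.0351 0.1555] 0.16609966319309555 ang 151.61989815923712 [0.0033 0.0093]
scene orange 35 [319.9143 217.8   ] [ 0.5853 -0.0601  0.1557] 0.1657821688408867 ang 150.70688820788376 [0.0033 0.0086]
scene top 18 [339.8889 190.1667] [0.5167 0.066  0.1634] 0.1695096209353013 ang 146.22974467168382 [0.0028 0.0101]
scene top 22 [311.5455 194.9545] [ 0.4867 -0.0292  0.1634] 0.16861472583742043 ang 160.8406158688755 [0.0032 0.0082]
scene top 21 [349.0476 210.2857] [0.6116 0.0358 0.1624] 0.16609966319309555 ang 147.33493158614237 [0.0029 0.0089]
scene top 18 [319.6667 215.2222] [ 0.5813 -0.0588  0.1634] 0.1657821688408867 ang 153.98609734261314 [0.0024 0.0089]
```

View pics/z0.png

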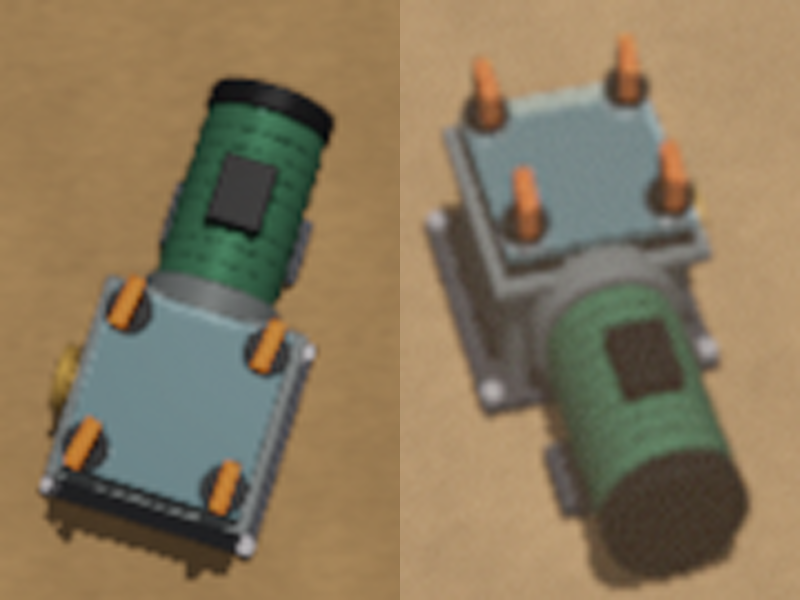

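```bash
cat >> h.py <<'E'
def yaw(Rm): return np.degrees(np.arctan2(Rm[1,0],Rm[0,0]))
def pose():
    s=get_state(); return np.array(s['position']),R.from_rotvec(s['tool_rot']).as_matrix(),s
def Rdown(y):
    y=np.radians(y);c,s_=np.cos(y),np.sin(y)
    return np.array([[c,s_,0],[s_,-c,0],[0,0,-1]])
def plan(goals):
    # goals: list of (xyz,yaw,n rows)
    p,Rm,s=pose(); rows=[]
    for g,yw,n in goals:
        p0=p.copy(); y0=yaw(Rm)
        Rt=Rdown(yw); rv=R.from_matrix(Rm.T@Rt).as_rotvec(degrees=True)
        if n is None: n=int(max(np.ceil(np.linalg.norm(np.array(g)-p0)/0.049),np.ceil(np.linalg.norm(rv)/8.5)))
        for i in range(n):
            tgt=p0+(np.array(g)-p0)*(i+1)/n
            sl=np.round(Rm.T@(tgt-p)*100,2); dr=np.round(rv/n,1)
            rows.append((sl.tolist(),dr.tolist()))
            p=p+Rm@sl/100; Rm=Rm@R.from_rotvec(dr,degrees=True).as_matrix()
    for i in range(0,len(rows),5):
        c=rows[i:i+5]; print('slide',[r[0] for r in c],'dr',[r[1] for r in c])
    print('end',p,yaw(Rm))
def st():
    p,Rm,s=pose()
    print('t',round(s['time'],2),'p',p,'yaw',round(yaw(Rm),2),'tilt',round(np.degrees(np.arccos(-Rm[2,2])),2),'F',np.array(s['ft_force']),'T',np.array(s['torque']),'w',round(s['grip_width'],3),'j7',round(s['joint_positions'][6],3))
E
python3 - <<'E'
from h import *
st(); plan([((0.40,-0.34,0.28),-60,None),((0.605,0.043,0.22),157,None)])
E
```

```text
t 0.4 p [ 0.1461 -0.6333  0.2224] yaw 13.0 tilt 0.01 F [-0.1979  0.4729 -0.7865] T [-0.029   0.0165  0.0208] w 0.999 j7 -0.057
slide [[3.48, -2.54, -0.64], [3.09, -3.01, -0.64], [2.64, -3.41, -0.64], [2.12, -3.75, -0.64], [1.58, -4.01, -0.64]] dr [[-0.0, 0.0, 8.1], [-0.0, 0.0, 8.1], [-0.0, 0.0, 8.1], [-0.0, 0.0, 8.1], [-0.0, 0.0, 8.1]]
slide [[1.0, -4.19, -0.64], [0.39, -4.29, -0.64], [-0.21, -4.31, -0.64], [-0.82, -4.23, -0.64], [-1.34, -2.17, 0.35]] dr [[-0.0, 0.0, 8.1], [-0.0, 0.0, 8.1], [-0.0, 0.0, 8.1], [-0.0, 0.0, 8.1], [0.0, 0.0, 8.4]]
slide [[-1.65, -1.96, 0.36], [-1.92, -1.69, 0.35], [-2.14, -1.39, 0.35], [-2.32, -1.07, 0.36], [-2.45, -0.71, 0.35]] dr [[0.0, 0.0, 8.4], [0.0, 0.0, 8.4], [0.0, 0.0, 8.4], [0.0, 0.0, 8.4], [0.0, 0.0, 8.4]]
slide [[-2.54, -0.35, 0.35], [-2.55, 0.02, 0.36], [-2.53, 0.4, 0.35], [-2.44, 0.76, 0.35], [-2.3, 1.11, 0.36]] dr [[0.0, 0.0, 8.4], [0.0, 0.0, 8.4], [0.0, 0.0, 8.4], [0.0, 0.0, 8.4], [0.0, 0.0, 8.4]]
slide [[-2.11, 1.43, 0.35], [-1.89, 1.73, 0.35], [-1.61, 1.98, 0.36], [-1.3, 2.2, 0.35], [-0.97, 2.36, 0.36]] dr [[0.0, 0.0, 8.4], [0.0, 0.0, 8.4], [0.0, 0.0, 8.4], [0.0, 0.0, 8.4], [0.0, 0.0, 8.4]]
slide [[-0.61, 2.48, 0.35]] dr [[0.0, 0.0, 8.4]]
end [0.605 0.043 0.22 ] 157.29594393098554
```

Run:
```python
from h import *
plan([((0.40,-0.34,0.28),85,9),((0.605,0.043,0.22),157,9)])
```

```text
slide [[3.48, -2.54, -0.64], [3.8, -2.03, -0.64], [4.05, -1.49, -0.64], [4.21, -0.9, -0.64], [4.3, -0.31, -0.64]] dr [[-0.0, -0.0, -8.0], [-0.0, -0.0, -8.0], [-0.0, -0.0, -8.0], [-0.0, -0.0, -8.0], [-0.0, -0.0, -8.0]]
slide [[4.3, 0.29, -0.64], [4.22, 0.89, -0.64], [4.06, 1.47, -0.64], [3.81, 2.01, -0.64], [4.44, 1.9, 0.67]] dr [[-0.0, -0.0, -8.0], [-0.0, -0.0, -8.0], [-0.0, -0.0, -8.0], [-0.0, -0.0, -8.0], [-0.0, -0.0, -8.0]]
slide [[4.13, 2.49, 0.67], [3.74, 3.05, 0.66], [3.28, 3.54, 0.67], [2.76, 3.96, 0.67], [2.18, 4.31, 0.67]] dr [[-0.0, -0.0, -8.0], [-0.0, -0.0, -8.0], [-0.0, -0.0, -8.0], [-0.0, -0.0, -8.0], [-0.0, -0.0, -8.0]]
slide [[1.56, 4.57, 0.66], [0.91, 4.74, 0.67], [0.24, 4.82, 0.67]] dr [[-0.0, -0.0, -8.0], [-0.0, -0.0, -8.0], [-0.0, -0.0, -8.0]]
end [0.605  0.0431 0.22  ] 156.99594392614932
```

move_arm(jaw=[0,0,0,0,0], slide=[[3.5,-2.5,-0.6],[3.8,-2.0,-0.6],[4.1,-1.5,-0.6],[4.2,-0.9,-0.6],[4.3,-0.3,-0.6]], dr=[[0,0,-8],[0,0,-8],[0,0,-8],[0,0,-8],[0,0,-8]])

```text
time: 0.9
position: [0.2889, -0.4694, 0.253]
tool_rot: [2.807, 1.409, -0.0]
ft_force: [0.5, -0.5, 0.5]
grip_width: 1.002
```

```bash
python3 -c "
from h import *
st();plan([((0.40,-0.34,0.28),85,None),((0.605,0.043,0.22),157,9)])"
```

```text
t 0.9 p [ 0.2889 -0.4694  0.253 ] yaw 53.32 tilt 0.04 F [ 0.5092 -0.514   0.5211] T [-0.0853 -0.1071  0.0208] w 1.002 j7 0.307
slide [[4.25, 0.29, -0.68], [4.18, 0.88, -0.67], [4.01, 1.44, -0.68], [3.77, 1.98, -0.68], [4.44, 1.89, 0.66]] dr [[0.0, 0.0, -7.9], [0.0, 0.0, -7.9], [0.0, 0.0, -7.9], [0.0, 0.0, -7.9], [-0.0, 0.0, -8.0]]
slide [[4.14, 2.49, 0.67], [3.74, 3.05, 0.66], [3.29, 3.53, 0.67], [2.76, 3.96, 0.66], [2.19, 4.31, 0.67]] dr [[-0.0, 0.0, -8.0], [-0.0, 0.0, -8.0], [-0.0, 0.0, -8.0], [-0.0, 0.0, -8.0], [-0.0, 0.0, -8.0]]
slide [[1.57, 4.56, 0.66], [0.91, 4.74, 0.67], [0.25, 4.82, 0.66]] dr [[-0.0, 0.0, -8.0], [-0.0, 0.0, -8.0], [-0.0, 0.0, -8.0]]
end [0.6049 0.043  0.22  ] 156.92098041615793
```

move_arm(jaw=[0,0,0,0,0], slide=[[4.3,0.3,-0.7],[4.2,0.9,-0.7],[4.0,1.4,-0.7],[3.8,2.0,-0.7],[4.4,1.9,0.6]], dr=[[0,0,-8],[0,0,-8],[0,0,-8],[0,0,-8],[0,0,-8]])

```text
time: 1.4
position: [0.4246, -0.2988, 0.2764]
tool_rot: [2.154, 2.281, 0.0]
ft_force: [0.6, -0.3, -0.2]
grip_width: 1.003
```

move_arm(jaw=[100,130,150,150,150], slide=[[4.1,2.5,0.6],[3.7,3.0,0.6],[3.3,3.5,0.6],[2.8,4.0,0.6],[2.2,4.3,0.6]], dr=[[0,0,-8],[0,0,-8],[0,0,-8],[0,0,-8],[0,0,-8]])

```text
time: 1.9
position: [0.5364, -0.0846, 0.2448]
tool_rot: [1.245, 2.883, -0.001]
ft_force: [1.5, -1.2, 0.3]
grip_width: 0.629
```

```bash
python3 -c "
from h import *
st();plan([((0.605,0.043,0.22),157,None)])"
```

```text
t 1.9 p [ 0.5364 -0.0846  0.2448] yaw 133.3 tilt 0.08 F [ 1.5314 -1.1526  0.268 ] T [ 0.0631 -0.18    0.0056] w 0.629 j7 0.794
slide [[1.53, 4.58, 0.82], [0.88, 4.75, 0.83], [0.23, 4.82, 0.82]] dr [[-0.0, 0.0, -7.9], [-0.0, 0.0, -7.9], [-0.0, 0.0, -7.9]]
end [0.605 0.043 0.22 ] 157.00300890282028
```

move_arm(jaw=[150,150,150,150], slide=[[1.5,4.6,0.8],[0.9,4.8,0.8],[0.2,4.8,0.8],[0,0,2.5]], dr=[[0,0,-8],[0,0,-8],[0,0,-8],[0,0,0]])

```text
time: 2.3
position: [0.608, 0.0509, 0.1974]
tool_rot: [0.605, 3.078, 0.012]
ft_force: [-0.0, 0.3, 0.6]
grip_width: 0.423
```

```bash
python3 -c "
from h import *
snap('top','t1');snap('scene','s1');st();plan([((0.605,0.043,0.18),157,1)])
a=cv2.imread('pics/t1.png')[120:240,270:370]; b=cv2.imread('pics/s1.png')[150:270,280:380]
cv2.imwrite('pics/z1.png',np.hstack([cv2.resize(a,(400,480),interpolation=cv2.INTER_CUBIC),cv2.resize(b,(400,480),interpolation=cv2.INTER_CUBIC)]))
"
```

```text
t 2.4 p [0.6035 0.0426 0.1923] yaw 157.18 tilt 0.35 F [ 0.6509 -0.1257  0.3389] T [ 0.0407 -0.0797  0.0215] w 0.417 j7 0.867
slide [[-0.13, 0.1, 1.22]] dr [[-0.1, -0.3, 0.2]]
end [0.605 0.043 0.18 ] 156.9824078671168
```

View pics/z1.png

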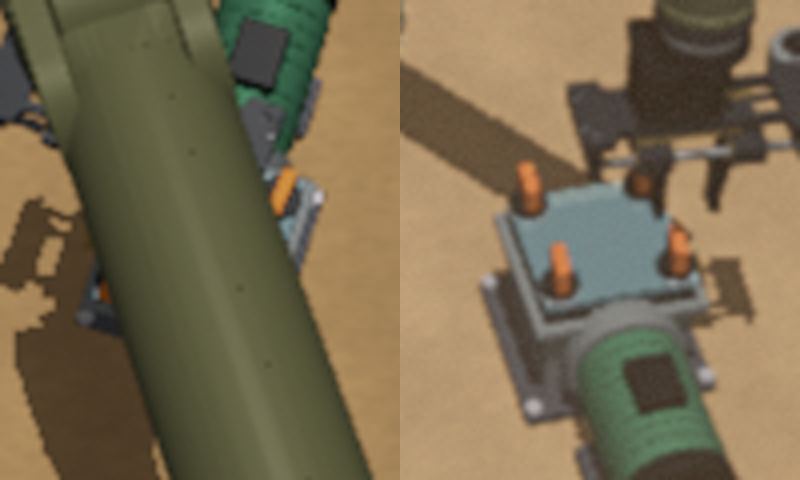

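Run:
```python
from h import *
from scipy.optimize import least_squares
from itertools import product
def proj(cam,X):
    p=camera_params(cam);K=np.array(p['K']);T=np.array(p['extrinsics'])
    c=(X-T[:3,3])@T[:3,:3]; return np.stack([K[0,0]*c[:,0]/-c[:,2]+K[0,2],K[1,1]*-c[:,1]/-c[:,2]+K[1,2]],-1)
obs={}
for cam in ['top','scene']:
    bgr=cv2.imread(f'pics/{cam}0.png');im=cv2.cvtColor(bgr,cv2.COLOR_BGR2HSV)
    d=np.load(f'pics/{cam}0_d.npy');P=cloud(cam,d)
    o=(im[...,0]<22)&(im[...,1]>130)&(P[...,2]>0.125)&(P[...,2]<0.19)&(abs(P[...,0]-.55)<.15)&(abs(P[...,1])<.15)
    n,l,s_,c=cv2.connectedComponentsWithStats(o.astype(np.uint8))
    for i in range(1,n):
        if s_[i,4]<20: continue
        p=P[l==i].mean(0)
        k=min('abcd',key=lambda k:np.linalg.norm(p[:2]-{'a':(.605,.043),'b':(.575,-.052),'c':(.48,-.021),'d':(.51,.0735)}[k]))
        obs[cam,k]=(c[i],s_[i,4])
print(obs)
off={'a':(50,50),'b':(50,-50),'c':(-50,-50),'d':(-50,50)}
def pred(cam,k,cx,cy,yw,bar,z0):
    ks=np.array(off[k])/1000;Ry=np.array([[np.cos(yw),-np.sin(yw)],[np.sin(yw),np.cos(yw)]])
    ctr=np.array([cx,cy])+Ry@ks
    Rb=np.array([[np.cos(bar),-np.sin(bar)],[np.sin(bar),np.cos(bar)]])
    X=[]
    for sx,sy,h in product([-.018,.018],[-.006,.006],[.009,.035]):
        q=ctr+Rb@np.array([sx,sy]); X.append([q[0],q[1],z0+h])
    uv=proj(cam,np.array(X)).astype(np.float32)
    h=cv2.convexHull(uv); m=cv2.moments(h); return np.array([m['m10']/m['m00'],m['m01']/m['m00']]),m['m00'],ctr
for cams in (['top'],['scene'],['top','scene']):
    f=lambda x:np.concatenate([pred(c,k,x[0],x[1],x[2],np.radians(157),x[3] if len(cams)>1 else .126)[0]-obs[c,k][0] for c in cams for k in 'abcd'])
    r=least_squares(f,[.542,.011,-.316,.126],x_scale=[.01,.01,.1,.01])
    print(cams,r.x,np.degrees(r.x[2]),'res',r.fun)
    print({k:pred('top',k,r.x[0],r.x[1],r.x[2],2.74,.126)[2] for k in 'abcd'}, [pred(cams[0],k,*r.x[:3],2.74,.126)[1] for k in 'abcd'])
```

```text
{('top', 'a'): (array([308.0909, 157.8909]), np.int32(55)), ('top', 'b'): (array([339.9074, 167.6852]), np.int32(54)), ('top', 'd'): (array([298.1552, 189.5517]), np.int32(58)), ('top', 'c'): (array([329.9259, 199.537 ]), np.int32(54)), ('scene', 'd'): (array([340.1064, 192.5106]), np.int32(47)), ('scene', 'c'): (array([311.9375, 196.625 ]), np.int32(48)), ('scene', 'a'): (array([349.2692, 212.6538]), np.int32(52)), ('scene', 'b'): (array([319.8125, 217.5   ]), np.int32(48))}
['top'] [ 0.5443  0.0114 -0.3151  0.126 ] -18.05636086339256 res [ 0.2995  0.0719  0.0394  0.1068  0.1037 -0.2402  0.1911 -0.19  ]
{'a': array([0.6073, 0.0435]), 'b': array([ 0.5763, -0.0516]), 'c': array([ 0.4813, -0.0206]), 'd': array([0.5123, 0.0745])} [63.072436979506165, 54.52280604233965, 51.374489025212824, 60.06431956333108]
['scene'] [ 0.5454  0.0075 -0.3208  0.126 ] -18.381152347529568 res [-0.2217 -0.1428 -0.1896 -0.0371  0.0797  0.4162  0.1752  0.0256]
{'a': array([0.6086, 0.0392]), 'b': array([ 0.5771, -0.0557]), 'c': array([ 0.4822, -0.0242]), 'd': array([0.5137, 0.0707])} [66.1003174870275, 62.675550885964185, 56.21438936260529, 59.26395729905926]
['top', 'scene'] [ 0.544   0.0109 -0.3153  0.1237] -18.064647129459875 res [ 0.4927  0.3034  0.168   0.3236  0.2484 -0.0876  0.401  -0.0222  0.3822
 -0.3684  0.5429 -0.1609  0.6406  0.3692  0.6214 -0.1164]
{'a': array([0.607, 0.043]), 'b': array([ 0.576 , -0.0521]), 'c': array([ 0.481 , -0.0211]), 'd': array([0.512, 0.074])} [63.02114645624533, 54.47059653326869, 51.32242148392834, 60.01363531779498]
```

```bash
python3 -c "
from h import *
plan([((0.6075,0.042,0.165),157,1),((0.6075,0.042,0.139),157,1)])"
```

```text
slide [[-0.41, 0.1, 2.72], [0.0, 0.0, 2.6]] dr [[-0.1, -0.3, 0.2], [-0.0, -0.0, -0.0]]
end [0.6075 0.042  0.139 ] 156.9824078671168
```

move_arm(jaw=[150,150], slide=[[-0.4,0.1,2.5],[0,0,0]], dr=[[0,0,0],[0,0,0]])

```text
time: 2.6
position: [0.6081, 0.038, 0.1685]
tool_rot: [-0.63, -3.074, 0.004]
ft_force: [-0.1, -0.4, -0.5]
grip_width: 0.41
```

```bash
python3 -c "
from h import *
st();plan([((0.6075,0.042,0.139),157,1)])"
```

```text
t 2.6 p [0.6081 0.038  0.1685] yaw 156.83 tilt 0.27 F [-0.0622 -0.3856 -0.5072] T [ 0.0544 -0.1109  0.0587] w 0.41 j7 0.855
slide [[0.2, 0.35, 2.95]] dr [[-0.2, -0.2, -0.2]]
end [0.6075 0.042  0.139 ] 157.0274979056225
```

move_arm(jaw=[150,150,150], slide=[[0.2,0.35,1.5],[0,0,1.4],[0,0,0]], dr=[[-0.2,-0.2,0],[0,0,0],[0,0,0]])

```text
time: 2.9
position: [0.6079, 0.0431, 0.1404]
tool_rot: [0.628, 3.077, 0.002]
ft_force: [-0.8, 0.2, -0.6]
grip_width: 0.412
```

```bash
python3 -c "
from h import *
st()"
```

```text
t 2.9 p [0.6079 0.0431 0.1404] yaw 156.91 tilt 0.11 F [-0.7952  0.217  -0.6347] T [ 0.0186 -0.1517  0.0336] w 0.412 j7 0.836
```

move_arm(jaw=[255,255,255,255], slide=[[0,0,0],[0,0,0],[0,0,0],[0,0,0]], dr=[[0,0,0],[0,0,0],[0,0,0],[0,0,0]], force=15)

```text
time: 3.3
position: [0.6083, 0.041, 0.1421]
tool_rot: [0.629, 3.075, -0.005]
ft_force: [-4.2, -5.8, 6.7]
grip_width: 0.142
```

```bash
python3 -c "
from h import *
st(); p,Rm,s=pose(); print(Rm.T@s['ft_force'],Rm.T@s['torque'])"
```

```text
t 3.3 p [0.6083 0.041  0.1421] yaw 156.88 tilt 0.25 F [-4.2309 -5.7514  6.7057] T [-0.7924  0.9965 -0.226 ] w 0.142 j7 0.836
[ 1.6092 -6.9691 -6.6924] [1.1209 0.6058 0.2204]
```

move_arm(jaw=[225,225,255,255], slide=[[0,-0.2,-0.3],[0,0,0],[0,0,0],[0,0,0]], dr=[[0,0,0],[0,0,0],[0,0,0],[0,0,0]], force=60)

```text
time: 3.7
position: [0.6081, 0.041, 0.1429]
tool_rot: [0.628, 3.075, 0.002]
ft_force: [5.0, -3.4, -13.6]
grip_width: 0.132
```

```bash
cat >> h.py <<'E'
def tt():
    st(); p,Rm,s=pose(); print('toolF',Rm.T@s['ft_force'],'toolT',Rm.T@s['torque'])
E
python3 -c "
from h import *
tt()"
```

```text
t 3.7 p [0.6081 0.041  0.1429] yaw 156.92 tilt 0.19 F [  5.0048  -3.4414 -13.5775] T [-0.719  -1.1717 -0.3521] w 0.132 j7 0.841
toolF [-5.9137 -1.2259 13.5928] toolT [ 0.2032 -1.3603  0.3493]
```

move_arm(jaw=[255,255,255], slide=[[-0.1,0,0.2],[0,0,0.06],[0,0,0]], dr=[[0,0,3],[0,0,8],[0,0,0]])

```text
time: 4.0
position: [0.6082, 0.041, 0.142]
tool_rot: [0.919, 3.002, -0.001]
ft_force: [-2.5, -5.6, -2.3]
grip_width: 0.135
```

```bash
python3 -c "
from h import *
tt()"
```

```text
t 4.0 p [0.6082 0.041  0.142 ] yaw 145.96 tilt 0.13 F [-2.4791 -5.6127 -2.3083] T [-1.2227  0.416   0.1403] w 0.135 j7 0.659
toolF [-1.0824 -6.0391  2.3098] toolT [ 1.2457 -0.3397 -0.1432]
```

move_arm(jaw=[255,255,255,255,255], slide=[[0,-0.15,0.05],[0,0,0.06],[0,0,0.05],[0,0,0.06],[0,0,0]], dr=[[0,0,8],[0,0,8],[0,0,8],[0,0,8],[0,0,0]])

```text
time: 4.5
position: [0.6079, 0.0407, 0.1398]
tool_rot: [1.706, 2.635, 0.003]
ft_force: [-1.6, -3.5, -3.7]
grip_width: 0.131
```

```bash
python3 -c "
from h import *
tt()"
```

```text
t 4.5 p [0.6079 0.0407 0.1398] yaw 114.14 tilt 0.2 F [-1.5728 -3.4744 -3.7478] T [-0.9697  0.2258  0.1894] w 0.131 j7 0.136
toolF [-2.5225 -2.8688  3.7414] toolT [ 0.6025 -0.7919 -0.1928]
```

move_arm(jaw=[255,255,150,150,150], slide=[[0,-0.05,0.05],[0,0,0],[0,0,0],[0,0,0],[0,0,-2]], dr=[[0,0,7],[0,0,0],[0,0,0],[0,0,0],[0,0,0]])

```text
time: 5.0
position: [0.6065, 0.0421, 0.1577]
tool_rot: [-1.864, -2.527, -0.006]
ft_force: [-0.5, -0.6, 0.1]
grip_width: 0.321
```

```bash
python3 -c "
from h import *
tt();plan([((0.60,0.03,0.19),107,1),((0.4816,-0.0237,0.19),157,6)])"
```

```text
t 5.0 p [0.6065 0.0421 0.1577] yaw 107.2 tilt 0.22 F [-0.5186 -0.5659  0.0763] T [ 0.0047 -0.0938  0.0461] w 0.321 j7 0.03
toolF [-0.387  -0.6626 -0.0789] toolT [-0.0908 -0.0232 -0.0465]
slide [[-0.95, -0.98, -3.24], [-0.28, -2.15, -0.0], [0.03, -2.16, -0.0], [0.35, -2.14, -0.0], [0.65, -2.07, -0.0]] dr [[0.1, -0.2, 0.2], [0.0, 0.0, -8.3], [0.0, 0.0, -8.3], [0.0, 0.0, -8.3], [0.0, 0.0, -8.3]]
slide [[0.94, -1.95, -0.0], [1.21, -1.79, -0.0]] dr [[0.0, 0.0, -8.3], [0.0, 0.0, -8.3]]
end [ 0.4817 -0.0237  0.19  ] 156.79624120352184
```

move_arm(jaw=[150,150,150,150,150], slide=[[-0.2,-0.2,-3.2],[-0.8,-1.6,0],[-0.3,-2.2,0],[0.1,-2.3,0],[0.3,-2.1,0]], dr=[[0,0,0],[0,0,-8],[0,0,-8],[0,0,-8],[0,0,-8]])

```text
time: 5.5
position: [0.537, -0.0081, 0.1915]
tool_rot: [1.085, 2.943, 0.008]
ft_force: [0.1, 0.4, 0.4]
grip_width: 0.41
```

```bash
python3 -c "
from h import *
st();plan([((0.4816,-0.0237,0.19),156,3)])"
```

```text
t 5.5 p [ 0.537  -0.0081  0.1915] yaw 139.54 tilt 0.4 F [0.0787 0.4367 0.4152] T [ 0.0175 -0.1378  0.0725] w 0.41 j7 0.75
slide [[1.07, -1.59, 0.04], [1.21, -1.49, 0.04], [1.35, -1.36, 0.05]] dr [[0.1, 0.1, -5.5], [0.1, 0.1, -5.5], [0.1, 0.1, -5.5]]
end [ 0.4816 -0.0237  0.19  ] 156.04321042055713
```

move_arm(jaw=[150,150,150,150], slide=[[1.1,-1.3,0],[1.1,-1.3,0],[1.2,-1.0,0],[0,0,0]], dr=[[0,0,-5],[0,0,-5],[0,0,-5],[0,0,0]])

```text
time: 5.9
position: [0.4876, -0.0177, 0.1913]
tool_rot: [0.702, 3.057, 0.003]
ft_force: [-0.0, 0.0, 0.9]
grip_width: 0.413
```

```bash
python3 -c "
from h import *
st();plan([((0.4816,-0.0237,0.143),156,2)])"
```

```text
t 5.9 p [ 0.4876 -0.0177  0.1913] yaw 154.14 tilt 0.33 F [-0.0142  0.0076  0.8879] T [ 0.1035 -0.1361  0.021 ] w 0.413 j7 1.097
slide [[0.15, -0.41, 2.41], [0.16, -0.4, 2.41]] dr [[0.1, 0.1, -0.9], [0.1, 0.1, -0.9]]
end [ 0.4816 -0.0237  0.143 ] 155.93581752890003
```

move_arm(jaw=[150,150,150,150], slide=[[0.3,-0.8,1.5],[0,0,1.6],[0,0,1.7],[0,0,0]], dr=[[0,0,-2],[0,0,0],[0,0,0],[0,0,0]])

```text
time: 6.3
position: [0.4818, -0.0229, 0.1411]
tool_rot: [0.652, 3.072, 0.006]
ft_force: [-0.1, -0.2, 0.1]
grip_width: 0.412
```

```bash
python3 -c "
from h import *
st();plan([((0.4816,-0.0237,0.143),156,1)])"
```

```text
t 6.3 p [ 0.4818 -0.0229  0.1411] yaw 156.04 tilt 0.24 F [-0.1275 -0.1602  0.1014] T [ 0.0703 -0.0819 -0.0093] w 0.412 j7 1.117
slide [[-0.02, -0.08, -0.19]] dr [[0.2, 0.0, 0.0]]
end [ 0.4816 -0.0237  0.143 ] 156.03779281525095
```

move_arm(jaw=[180,255,255,255], slide=[[0,-0.1,-0.2],[0,0,0],[0,0,0],[0,0,0]], dr=[[0.2,0,0],[0,0,0],[0,0,0],[0,0,0]])

```text
time: 6.7
position: [0.4832, -0.0237, 0.1455]
tool_rot: [0.651, 3.067, 0.002]
ft_force: [0.5, 0.8, -2.7]
grip_width: 0.138
```

```bash
python3 -c "
from h import *
tt()"
```

```text
t 6.7 p [ 0.4832 -0.0237  0.1455] yaw 156.03 tilt 0.35 F [ 0.4867  0.7545 -2.6981] T [-0.2372 -0.1532  0.4073] w 0.138 j7 1.118
toolF [-0.1234  0.8801  2.7011] toolT [ 0.1523 -0.2353 -0.4088]
```

move_arm(jaw=[255,255,255,255], slide=[[0,0,0.05],[0,0,0.06],[0,0,0.05],[0,0,0]], dr=[[0,0,8],[0,0,8],[0,0,8],[0,0,0]])

```text
time: 7.1
position: [0.4828, -0.0243, 0.1436]
tool_rot: [1.275, 2.866, 0.001]
ft_force: [1.4, 1.5, 0.8]
grip_width: 0.132
```

```bash
python3 -c "
from h import *
tt()"
```

```text
t 7.1 p [ 0.4828 -0.0243  0.1436] yaw 132.05 tilt 0.31 F [1.4233 1.5498 0.8127] T [ 0.3647 -0.4302  0.2134] w 0.132 j7 0.699
toolF [ 0.1941  2.0973 -0.8073] toolT [-0.5647 -0.0167 -0.2109]
```

move_arm(jaw=[255,255,255,255], slide=[[0,0.05,0.05],[0,0,0.06],[0,0,0.06],[0,0,0]], dr=[[0,0,8],[0,0,8],[0,0,9],[0,0,0]])

```text
time: 7.5
position: [0.4822, -0.0247, 0.1419]
tool_rot: [1.854, 2.532, 0.0]
ft_force: [-2.1, 1.0, 4.4]
grip_width: 0.132
```

```bash
python3 -c "
from h import *
tt()"
```

```text
t 7.5 p [ 0.4822 -0.0247  0.1419] yaw 107.57 tilt 0.21 F [-2.1208  0.9616  4.3681] T [0.1304 0.3041 0.2263] w 0.132 j7 0.271
toolF [ 1.5444 -1.7215 -4.3765] toolT [ 0.2499  0.2166 -0.2265]
```

move_arm(jaw=[150,150,150,150], slide=[[0,0,0],[0,0,0],[0,0,-3.5],[0,0,-2]], dr=[[0,0,0],[0,0,0],[0,0,0],[0,0,0]])

```text
time: 7.9
position: [0.4823, -0.0247, 0.1973]
tool_rot: [1.855, 2.531, 0.002]
ft_force: [1.2, -0.3, 0.4]
grip_width: 0.378
```

```bash
python3 -c "
from h import *
tt();plan([((0.5766,-0.0547,0.195),156,6)])"
```

```text
t 7.9 p [ 0.4823 -0.0247  0.1973] yaw 107.53 tilt 0.22 F [ 1.2191 -0.3485  0.3847] T [ 0.0026 -0.1916 -0.0009] w 0.378 j7 0.307
toolF [-0.7004  1.0586 -0.3799] toolT [-0.1835 -0.0553  0.0012]
slide [[-0.95, 1.35, 0.04], [-1.13, 1.2, 0.05], [-1.29, 1.03, 0.04], [-1.42, 0.84, 0.05], [-1.53, 0.62, 0.04]] dr [[0.0, 0.0, -8.1], [0.0, 0.0, -8.1], [0.0, 0.0, -8.1], [0.0, 0.0, -8.1], [0.0, 0.0, -8.1]]
slide [[-1.6, 0.41, 0.05]] dr [[0.0, 0.0, -8.1]]
end [ 0.5766 -0.0547  0.195 ] 156.13394790510856
```

move_arm(jaw=[150,150,150,150,150], slide=[[-0.9,1.4,0],[-1.1,1.2,0],[-1.3,1.0,0],[-1.4,0.8,0],[-1.5,0.6,0]], dr=[[0,0,-8],[0,0,-8],[0,0,-8],[0,0,-8],[0,0,-8]])

```text
time: 8.4
position: [0.5601, -0.0501, 0.196]
tool_rot: [0.869, 3.016, -0.001]
ft_force: [0.3, 0.4, -0.9]
grip_width: 0.41
```

move_arm(jaw=[150,150,150], slide=[[-1.6,0.4,0],[0,0,1.5],[0,0,0]], dr=[[0,0,-8.5],[0,0,0],[0,0,0]])

```text
time: 8.7
position: [0.5733, -0.0547, 0.1784]
tool_rot: [-0.658, -3.07, 0.001]
ft_force: [-1.2, 0.8, -0.9]
grip_width: 0.413
```

```bash
python3 -c "
from h import *
tt();plan([((0.5766,-0.0547,0.143),156,2)])"
```

```text
t 8.7 p [ 0.5733 -0.0547  0.1784] yaw 155.79 tilt 0.12 F [-1.2222  0.7623 -0.8856] T [ 0.0685 -0.1277  0.075 ] w 0.413 j7 1.054
toolF [1.4255 0.1946 0.8883] toolT [-0.1147 -0.0884 -0.0752]
slide [[-0.15, 0.07, 1.77], [-0.15, 0.07, 1.77]] dr [[-0.0, -0.1, -0.1], [-0.0, -0.1, -0.1]]
end [ 0.5766 -0.0547  0.143 ] 155.9867451201642
```

move_arm(jaw=[150,150,150,255,255], slide=[[-0.3,0.1,1.7],[0,0,1.7],[0,0,0],[0,0,0],[0,0,0]], dr=[[0,0,0],[0,0,0],[0,0,0],[0,0,0],[0,0,0]])

```text
time: 9.2
position: [0.579, -0.055, 0.1483]
tool_rot: [0.655, 3.068, -0.001]
ft_force: [1.1, -0.9, 0.1]
grip_width: 0.305
```

move_arm(jaw=[255], slide=[[0,0,0]], dr=[[0,0,0]])

```text
time: 9.3
position: [0.5791, -0.0551, 0.1484]
tool_rot: [0.655, 3.068, -0.001]
ft_force: [0.3, 0.7, -0.1]
grip_width: 0.218
```

```bash
python3 -c "
from h import *
tt()"
```

```text
t 9.3 p [ 0.5791 -0.0551  0.1484] yaw 155.9 tilt 0.28 F [ 0.2807  0.6517 -0.1241] T [ 0.0744 -0.1419 -0.0646] w 0.218 j7 1.035
toolF [0.0105 0.7095 0.1242] toolT [-0.1256 -0.0991  0.0652]
```

move_arm(jaw=[210,210,255,255], slide=[[0.2,0,0.5],[0,0,0],[0,0,0],[0,0,0]], dr=[[0,0,0],[0,0,0],[0,0,0],[0,0,0]])

```text
time: 9.7
position: [0.5768, -0.054, 0.1425]
tool_rot: [0.655, 3.069, -0.0]
ft_force: [0.1, 0.8, -0.4]
grip_width: 0.133
```

```bash
python3 -c "
from h import *
tt()"
```

```text
t 9.7 p [ 0.5768 -0.054   0.1425] yaw 155.9 tilt 0.18 F [ 0.13    0.7753 -0.4256] T [ 0.2531 -0.1545 -0.096 ] w 0.133 j7 1.033
toolF [0.1992 0.7606 0.4252] toolT [-0.2938 -0.0377  0.0969]
```

Clean grip. Turn b.

move_arm(jaw=[255,255,255,255], slide=[[0,0,0.05],[0,0,0.06],[0,0,0.06],[0,0,0]], dr=[[0,0,8],[0,0,8],[0,0,8],[0,0,0]])

```text
time: 10.1
position: [0.5768, -0.054, 0.1408]
tool_rot: [1.278, 2.866, -0.0]
ft_force: [0.4, 0.5, -0.6]
grip_width: 0.136
```

```bash
python3 -c "
from h import *
tt()"
```

```text
t 10.1 p [ 0.5768 -0.054   0.1408] yaw 131.92 tilt 0.19 F [ 0.3725  0.4808 -0.5519] T [ 0.139  -0.1055  0.0567] w 0.136 j7 0.631
toolF [0.1106 0.5977 0.5523] toolT [-0.1716  0.033  -0.0561]
```

move_arm(jaw=[255,255,255,255], slide=[[0,0,0.06],[0,0,0.06],[0,0,0.06],[0,0,0]], dr=[[0,0,8],[0,0,8],[0,0,8.5],[0,0,0]])

```text
time: 10.5
position: [0.5768, -0.054, 0.1391]
tool_rot: [1.854, 2.532, 0.001]
ft_force: [-0.1, 0.7, -0.1]
grip_width: 0.131
```

```bash
python3 -c "
from h import *
tt()"
```

```text
t 10.5 p [ 0.5768 -0.054   0.1391] yaw 107.58 tilt 0.19 F [-0.0725  0.7133 -0.1226] T [ 0.1094 -0.007   0.0106] w 0.131 j7 0.221
toolF [0.7022 0.146  0.1214] toolT [-0.0397  0.1022 -0.0103]
```

move_arm(jaw=[150,150,150,150], slide=[[0,0,0],[0,0,0],[0,0,-3.5],[0,0,-2]], dr=[[0,0,0],[0,0,0],[0,0,0],[0,0,0]])

```text
time: 10.9
position: [0.5772, -0.0545, 0.1956]
tool_rot: [1.854, 2.53, 0.002]
ft_force: [0.1, -0.2, 0.2]
grip_width: 0.376
```

```bash
python3 -c "
from h import *
snap('scene','s2')
tt();plan([((0.513,0.0715,0.195),156,6)])
b=cv2.imread('pics/s2.png')[160:260,280:380]
cv2.imwrite('pics/z2.png',cv2.resize(b,(600,600),interpolation=cv2.INTER_CUBIC))
"
```

```text
t 10.95 p [ 0.5791 -0.0546  0.1992] yaw 107.52 tilt 0.58 F [1.6381 0.7669 3.3389] T [-0.0199 -0.2604 -0.0525] w 0.389 j7 0.245
toolF [ 0.2203  1.8213 -3.3248] toolT [-0.2421 -0.0978  0.053 ]
slide [[2.34, -0.42, 0.05], [2.37, -0.08, 0.06], [2.36, 0.24, 0.06], [2.3, 0.58, 0.07], [2.19, 0.9, 0.06]] dr [[0.1, 0.1, -8.1], [0.1, 0.1, -8.1], [0.1, 0.1, -8.1], [0.1, 0.1, -8.1], [0.1, 0.1, -8.1]]
slide [[2.05, 1.2, 0.07]] dr [[0.1, 0.1, -8.1]]
end [0.513  0.0715 0.195 ] 156.11673752760257
```

View pics/z2.png

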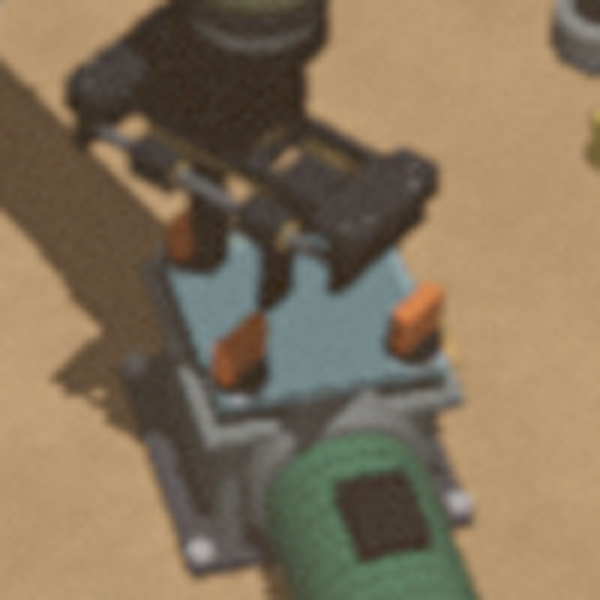

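move_arm(jaw=[150,150,150,150,150], slide=[[2.3,-0.4,0],[2.4,-0.1,0],[2.4,0.2,0],[2.3,0.6,0],[2.2,0.9,0]], dr=[[0,0,-8],[0,0,-8],[0,0,-8],[0,0,-8],[0,0,-8]])

```text
time: 11.45
position: [0.5213, 0.0517, 0.1937]
tool_rot: [0.869, 3.015, -0.001]
ft_force: [-0.8, 0.3, -0.9]
grip_width: 0.413
```

move_arm(jaw=[150,150,150,150], slide=[[2.0,1.2,0],[0,0,0],[0,0,1.5],[0,0,0]], dr=[[0,0,-8.5],[0,0,0],[0,0,0],[0,0,0]])

```text
time: 11.85
position: [0.5104, 0.0703, 0.1763]
tool_rot: [0.66, 3.071, -0.003]
ft_force: [-0.2, -0.7, 0.4]
grip_width: 0.41
```

```bash
python3 -c "
from h import *
tt();plan([((0.513,0.0715,0.143),156,2)])
"
```

```text
t 11.85 p [0.5104 0.0703 0.1763] yaw 155.76 tilt 0.12 F [-0.1914 -0.694   0.3854] T [ 0.0257 -0.0812 -0.0252] w 0.41 j7 0.887
toolF [-0.1106 -0.7121 -0.384 ] toolT [-0.0568 -0.0634  0.0253]
slide [[-0.09, 0.11, 1.66], [-0.1, 0.1, 1.67]] dr [[-0.1, 0.0, -0.1], [-0.1, 0.0, -0.1]]
end [0.513  0.0714 0.143 ] 155.96101018778631
```

move_arm(jaw=[150,150,190,190], slide=[[-0.2,0.2,1.7],[0,0,1.7],[0,0,0],[0,0,0]], dr=[[0,0,0],[0,0,0],[0,0,0],[0,0,0]])

```text
time: 12.25
position: [0.5141, 0.0723, 0.1443]
tool_rot: [0.658, 3.07, -0.001]
ft_force: [0.4, 1.0, 0.1]
grip_width: 0.309
```

```bash
python3 -c "
from h import *
tt();plan([((0.513,0.0715,0.143),156,1)])
"
```

```text
t 12.25 p [0.5141 0.0723 0.1443] yaw 155.82 tilt 0.12 F [0.4096 1.048  0.0822] T [ 0.0442 -0.1683 -0.0018] w 0.309 j7 0.858
toolF [ 0.0555  1.1238 -0.0825] toolT [-0.1093 -0.1354  0.002 ]
slide [[0.07, -0.12, 0.13]] dr [[-0.0, 0.1, -0.2]]
end [0.513  0.0715 0.143 ] 156.01587151072928
```

move_arm(jaw=[255,255,255,255], slide=[[0.1,-0.1,0.15],[0,0,0],[0,0,0],[0,0,0]], dr=[[0,0,0],[0,0,0],[0,0,0],[0,0,0]])

```text
time: 12.65
position: [0.513, 0.0719, 0.1438]
tool_rot: [0.657, 3.068, -0.002]
ft_force: [-2.2, -0.6, 3.4]
grip_width: 0.133
```

```bash
python3 -c "
from h import *
tt()
"
```

```text
t 12.65 p [0.513  0.0719 0.1438] yaw 155.83 tilt 0.24 F [-2.1618 -0.6249  3.4478] T [-0.3739  0.2383 -0.3029] w 0.133 j7 0.859
toolF [ 1.7022 -1.4576 -3.4539] toolT [0.4399 0.0645 0.3011]
```

move_arm(jaw=[255,255,255,255], slide=[[0,0,0.05],[0,0,0.06],[0,0,0.06],[0,0,0]], dr=[[0,0,8],[0,0,8],[0,0,8],[0,0,0]])

```text
time: 13.05
position: [0.513, 0.0716, 0.1422]
tool_rot: [1.281, 2.863, -0.003]
ft_force: [-1.3, -2.4, 4.6]
grip_width: 0.129
```

```bash
python3 -c "
from h import *
tt()"
```

```text
t 13.05 p [0.513  0.0716 0.1422] yaw 131.78 tilt 0.29 F [-1.3014 -2.3955  4.5709] T [-0.6724  0.3338  0.03  ] w 0.129 j7 0.444
toolF [-0.9427 -2.5647 -4.5671] toolT [ 0.6967 -0.2791 -0.0337]
```

move_arm(jaw=[255,255,255], slide=[[0,-0.05,0],[0,0,0.05],[0,0,0.06]], dr=[[0,0,8],[0,0,8],[0,0,8]])

```text
time: 13.35
position: [0.5127, 0.0715, 0.1407]
tool_rot: [1.851, 2.532, -0.0]
ft_force: [-1.9, -3.4, 2.7]
grip_width: 0.137
```

```bash
python3 -c "
from h import *
tt()
"
```

```text
t 13.35 p [0.5127 0.0715 0.1407] yaw 107.68 tilt 0.28 F [-1.901  -3.3604  2.6958] T [-0.6987  0.1732  0.3495] w 0.137 j7 0.031
toolF [-2.6353 -2.8242 -2.693 ] toolT [ 0.3758 -0.6122 -0.3527]
```

move_arm(jaw=[255,255], slide=[[0,0,0],[0,0,0]], dr=[[0,0,0],[0,0,0]])

```text
time: 13.55
position: [0.5127, 0.0715, 0.1407]
tool_rot: [1.842, 2.539, 0.0]
ft_force: [-0.5, -4.9, 2.4]
grip_width: 0.131
```

```bash
python3 -c "
from h import *
tt()"
```

```text
t 13.55 p [0.5127 0.0715 0.1407] yaw 108.08 tilt 0.26 F [-0.5295 -4.9211  2.3802] T [-0.9236  0.0967 -0.0127] w 0.131 j7 0.038
toolF [-4.5223 -2.0242 -2.3695] toolT [ 0.3787 -0.848   0.009 ]
```

move_arm(jaw=[255,255], slide=[[-0.1,-0.05,0.05],[0,0,0]], dr=[[0,0,8],[0,0,0]])

```text
time: 13.75
position: [0.5126, 0.0714, 0.1403]
tool_rot: [2.016, 2.404, 0.003]
ft_force: [-0.5, -2.6, 2.9]
grip_width: 0.134
```

```bash
cat >> h.py <<'E'
def q(n=''):
    p,Rm,s=pose(); f=Rm.T@s['ft_force']; t=Rm.T@s['torque']
    print(n,'t',round(s['time'],2),'p',p,'yaw',round(yaw(Rm),2),'tF',f.round(1),'Tz',round(t[2],3),'w',round(s['grip_width'],3))
    open('log.txt','a').write(f"{n} {s['time']:.2f} {yaw(Rm):.2f} {t[2]:.3f} {f[2]:.1f}\n")
E
python3 -c "
from h import *
q('d')
"
```

```text
d t 13.75 p [0.5126 0.0714 0.1403] yaw 100.04 tF [-2.5 -0.9 -2.9] Tz -0.088 w 0.134
```

move_arm(jaw=[255,255], slide=[[0,0,0.04],[0,0,0]], dr=[[0,0,5],[0,0,0]])

```text
time: 13.95
position: [0.5126, 0.0714, 0.14]
tool_rot: [2.117, 2.316, 0.002]
ft_force: [-1.1, -1.8, 5.3]
grip_width: 0.135
```

```bash
python3 -c "
from h import *
q('d')
"
```

```text
d t 13.95 p [0.5126 0.0714 0.14  ] yaw 95.16 tF [-1.7 -1.2 -5.3] Tz -0.248 w 0.135
```

move_arm(jaw=[255,255], slide=[[0,0,0.03],[0,0,0]], dr=[[0,0,5],[0,0,0]])

```text
time: 14.15
position: [0.5125, 0.0714, 0.1396]
tool_rot: [2.216, 2.222, 0.002]
ft_force: [-0.5, -1.9, 5.1]
grip_width: 0.134
```

```bash
python3 -c "
from h import *
q('d')
"
```

```text
d t 14.15 p [0.5125 0.0714 0.1396] yaw 90.14 tF [-1.9 -0.5 -5.1] Tz -0.265 w 0.134
```

move_arm(jaw=[255,255], slide=[[0,0,0.03],[0,0,0]], dr=[[0,0,5],[0,0,0]])

```text
time: 14.35
position: [0.5125, 0.0714, 0.1393]
tool_rot: [2.311, 2.123, 0.003]
ft_force: [-1.3, -2.2, 4.3]
grip_width: 0.135
```

```bash
python3 -c "
from h import *
q('d')
"
```

```text
d t 14.35 p [0.5125 0.0714 0.1393] yaw 85.15 tF [-2.3 -1.1 -4.3] Tz -0.255 w 0.135
```

move_arm(jaw=[255,255], slide=[[0,0,0.03],[0,0,0]], dr=[[0,0,5],[0,0,0]])

```text
time: 14.55
position: [0.5124, 0.0714, 0.139]
tool_rot: [2.401, 2.02, 0.003]
ft_force: [-1.4, -2.1, 5.6]
grip_width: 0.131
```

```bash
python3 -c "
from h import *
q('d')
"
```

```text
d t 14.55 p [0.5124 0.0714 0.139 ] yaw 80.15 tF [-2.3 -1.  -5.6] Tz -0.289 w 0.131
```

move_arm(jaw=[255,255], slide=[[0,0,0.03],[0,0,0]], dr=[[0,0,5],[0,0,0]])

```text
time: 14.75
position: [0.5124, 0.0714, 0.1386]
tool_rot: [2.487, 1.914, 0.003]
ft_force: [-1.5, -2.6, 5.7]
grip_width: 0.131
```

```bash
python3 -c "
from h import *
q('d')
"
```

```text
d t 14.75 p [0.5124 0.0714 0.1386] yaw 75.15 tF [-2.9 -0.8 -5.7] Tz -0.217 w 0.131
```

move_arm(jaw=[150,150,150,150], slide=[[0,0,0],[0,0,0],[0,0,-3.5],[0,0,-0.8]], dr=[[0,0,0],[0,0,0],[0,0,0],[0,0,0]])

```text
time: 15.15
position: [0.5137, 0.0722, 0.1837]
tool_rot: [2.488, 1.91, 0.009]
ft_force: [0.4, -0.0, 1.0]
grip_width: 0.375
```

```bash
python3 -c "
from h import *
q();plan([((0.577,-0.0545,0.18),107.5,4),((0.577,-0.0545,0.139),107.5,1)])
"
```

```text
t 15.15 p [0.5137 0.0722 0.1837] yaw 75.03 tF [ 0.1  0.4 -1. ] Tz 0.003 w 0.375
slide [[-2.65, 2.35, 0.1], [-2.95, 1.95, 0.1], [-3.2, 1.51, 0.1], [-3.39, 1.05, 0.09], [0.01, -0.0, 4.1]] dr [[0.1, 0.0, -8.1], [0.1, 0.0, -8.1], [0.1, 0.0, -8.1], [0.1, 0.0, -8.1], [0.0, 0.0, -0.1]]
end [ 0.577  -0.0545  0.139 ] 107.52485886233555
```

move_arm(jaw=[150,150,150,150,150], slide=[[-2.6,2.3,0],[-3.0,2.0,0],[-3.2,1.5,0],[-3.4,1.1,0],[0,0,0]], dr=[[0,0,-8],[0,0,-8],[0,0,-8],[0,0,-8.3],[0,0,0]])

```text
time: 15.65
position: [0.5765, -0.0622, 0.1804]
tool_rot: [1.867, 2.522, -0.001]
ft_force: [0.4, -0.2, 0.4]
grip_width: 0.409
```

```bash
python3 -c "
from h import *
q();plan([((0.577,-0.0545,0.139),107.5,2)])
"
```

```text
t 15.65 p [ 0.5765 -0.0622  0.1804] yaw 106.98 tF [-0.3  0.3 -0.4] Tz 0.04 w 0.409
slide [[0.37, 0.13, 2.07], [0.36, 0.13, 2.07]] dr [[0.1, 0.1, -0.3], [0.1, 0.1, -0.3]]
end [ 0.577  -0.0545  0.139 ] 107.57903541115857
```

move_arm(jaw=[150,150,180,180], slide=[[0.6,0.2,0.5],[0,0,1.7],[0,0,1.7],[0,0,0]], dr=[[0,0,-0.5],[0,0,0],[0,0,0],[0,0,0]])

```text
time: 16.05
position: [0.5733, -0.0469, 0.1399]
tool_rot: [-1.848, -2.539, 0.001]
ft_force: [-0.7, -0.4, -0.2]
grip_width: 0.327
```

```bash
python3 -c "
from h import *
q();plan([((0.577,-0.0545,0.139),107.5,1)])
"
```

```text
t 16.05 p [ 0.5733 -0.0469  0.1399] yaw 107.89 tF [-0.1 -0.7  0.2] Tz 0.035 w 0.327
slide [[-0.84, 0.12, 0.09]] dr [[-0.1, -0.0, 0.4]]
end [ 0.577  -0.0545  0.139 ] 107.4882332797149
```

move_arm(jaw=[180,180,180], slide=[[-0.7,0.1,0],[0,0,0],[0,0,0]], dr=[[0,0,0],[0,0,0],[0,0,0]])

```text
time: 16.35
position: [0.5794, -0.0559, 0.1436]
tool_rot: [1.851, 2.533, 0.002]
ft_force: [0.5, 0.4, 0.2]
grip_width: 0.297
```

```bash
python3 -c "
from h import *
q();plan([((0.577,-0.0545,0.139),107.5,1)])
"
```

```text
t 16.35 p [ 0.5794 -0.0559  0.1436] yaw 107.68 tF [ 0.3  0.6 -0.2] Tz -0.013 w 0.297
slide [[0.21, -0.18, 0.46]] dr [[0.2, 0.2, 0.2]]
end [ 0.577  -0.0545  0.139 ] 107.48260820797498
```

move_arm(jaw=[180,255,255,255], slide=[[0.1,-0.1,0.4],[0,0,0],[0,0,0],[0,0,0]], dr=[[0,0,0],[0,0,0],[0,0,0],[0,0,0]])

```text
time: 16.75
position: [0.5773, -0.0552, 0.1387]
tool_rot: [1.851, 2.534, 0.001]
ft_force: [-0.9, -0.1, -0.4]
grip_width: 0.133
```

```bash
python3 -c "
from h import *
q()
"
```

```text
t 16.75 p [ 0.5773 -0.0552  0.1387] yaw 107.7 tF [ 0.2 -0.9  0.4] Tz 0.06 w 0.133
```

Now b: 16° quickly, then small steps.

move_arm(jaw=[255,255,255,255], slide=[[0,0,0.06],[0,0,0.06],[0,0,0.03],[0,0,0]], dr=[[0,0,8],[0,0,8],[0,0,5],[0,0,0]])

```text
time: 17.15
position: [0.5769, -0.0554, 0.1373]
tool_rot: [2.282, 2.155, -0.0]
ft_force: [-3.5, -0.7, 2.4]
grip_width: 0.13
```

```bash
python3 -c "
from h import *
q('b')
"
```

```text
b t 17.15 p [ 0.5769 -0.0554  0.1373] yaw 86.73 tF [-0.9 -3.4 -2.4] Tz -0.192 w 0.13
```

move_arm(jaw=[255,255], slide=[[0,0,0.03],[0,0,0]], dr=[[0,0,5],[0,0,0]])

```text
time: 17.35
position: [0.5767, -0.0554, 0.1369]
tool_rot: [2.372, 2.056, -0.0]
ft_force: [-3.7, -0.6, 3.3]
grip_width: 0.134
```

```bash
python3 -c "
from h import *
q('b')
"
```

```text
b t 17.35 p [ 0.5767 -0.0554  0.1369] yaw 81.82 tF [-1.2 -3.6 -3.3] Tz -0.274 w 0.134
```

move_arm(jaw=[255,255], slide=[[0,0,0.04],[0,0,0]], dr=[[0,0,5],[0,0,0]])

```text
time: 17.55
position: [0.5766, -0.0554, 0.1365]
tool_rot: [2.459, 1.951, -0.0]
ft_force: [-5.1, -0.5, 3.9]
grip_width: 0.134
```

```bash
python3 -c "
from h import *
q('b')
"
```

```text
b t 17.55 p [ 0.5766 -0.0554  0.1365] yaw 76.86 tF [-1.6 -4.8 -3.9] Tz -0.251 w 0.134
```

move_arm(jaw=[255,255], slide=[[0,-0.1,0.03],[0,0,0]], dr=[[0,0,5],[0,0,0]])

```text
time: 17.75
position: [0.5765, -0.0553, 0.1363]
tool_rot: [2.541, 1.842, 0.002]
ft_force: [-3.3, -1.8, 2.5]
grip_width: 0.13
```

```bash
python3 -c "
from h import *
q('b')
"
```

```text
b t 17.75 p [ 0.5765 -0.0553  0.1363] yaw 71.88 tF [-2.8 -2.6 -2.5] Tz -0.266 w 0.13
```

move_arm(jaw=[255,255], slide=[[0,0,0.03],[0,0,0]], dr=[[0,0,5],[0,0,0]])

```text
time: 17.95
position: [0.5764, -0.0553, 0.1359]
tool_rot: [2.619, 1.73, 0.002]
ft_force: [-2.7, -0.5, 3.4]
grip_width: 0.133
```

```bash
python3 -c "
from h import *
q('b')
"
```

```text
b t 17.95 p [ 0.5764 -0.0553  0.1359] yaw 66.9 tF [-1.5 -2.3 -3.4] Tz -0.287 w 0.133
```

move_arm(jaw=[255,255], slide=[[0,0,0.03],[0,0,0]], dr=[[0,0,5],[0,0,0]])

```text
time: 18.15
position: [0.5763, -0.0553, 0.1356]
tool_rot: [2.692, 1.614, 0.002]
ft_force: [-2.7, -1.6, 2.6]
grip_width: 0.133
```

```bash
python3 -c "
from h import *
q('b')
"
```

```text
b t 18.15 p [ 0.5763 -0.0553  0.1356] yaw 61.91 tF [-2.7 -1.6 -2.6] Tz -0.293 w 0.133
```

move_arm(jaw=[160,160,160,160], slide=[[0,0,0],[0,0,0],[0,0,-3],[0,0,-1]], dr=[[0,0,0],[0,0,0],[0,0,0],[0,0,0]])

```text
time: 18.55
position: [0.5783, -0.0546, 0.1778]
tool_rot: [2.692, 1.61, 0.01]
ft_force: [0.7, -0.1, 1.1]
grip_width: 0.35
```

```bash
python3 -c "
from h import *
q();plan([((0.6077,0.0405,0.18),107.2,6)])
"
```

```text
t 18.55 p [ 0.5783 -0.0546  0.1778] yaw 61.79 tF [ 0.3  0.6 -1.1] Tz 0.042 w 0.35
slide [[1.63, -0.32, -0.04], [1.65, -0.1, -0.03], [1.66, 0.13, -0.03], [1.62, 0.34, -0.04], [1.57, 0.55, -0.04]] dr [[0.1, 0.0, -7.6], [0.1, 0.0, -7.6], [0.1, 0.0, -7.6], [0.1, 0.0, -7.6], [0.1, 0.0, -7.6]]
slide [[1.48, 0.75, -0.03]] dr [[0.1, 0.0, -7.6]]
end [0.6077 0.0405 0.18  ] 107.38862698482967
```

move_arm(jaw=[160,160,160,160,160], slide=[[1.6,-0.4,0],[2.0,-0.2,0],[2.0,0.1,0],[2.0,0.5,0],[1.4,0.5,0]], dr=[[0,0,-8.5],[0,0,-8.5],[0,0,-8.5],[0,0,-8.5],[0,0,-8.5]])

```text
time: 19.05
position: [0.6006, 0.0361, 0.1755]
tool_rot: [1.917, 2.484, 0.005]
ft_force: [-0.6, 0.5, 0.0]
grip_width: 0.376
```

move_arm(jaw=[160,160,160], slide=[[0.7,0.3,0.5],[0,0,0.5],[0,0,0]], dr=[[0,0,-3],[0,0,0],[0,0,0]])

```text
time: 19.35
position: [0.6006, 0.0412, 0.1644]
tool_rot: [1.864, 2.526, -0.0]
ft_force: [1.2, -0.1, 0.2]
grip_width: 0.372
```

```bash
python3 -c "
from h import *
q();plan([((0.6077,0.0405,0.138),107.2,2)])
"
```

```text
t 19.35 p [0.6006 0.0412 0.1644] yaw 107.15 tF [-0.4  1.1 -0.2] Tz 0.012 w 0.372
slide [[-0.13, 0.33, 1.32], [-0.14, 0.32, 1.32]] dr [[0.0, 0.1, -0.0], [0.0, 0.1, -0.0]]
end [0.6077 0.0405 0.138 ] 107.1472572262688
```

move_arm(jaw=[160,160,160,160], slide=[[-0.1,0.6,0],[0,0,0],[0,0,1.3],[0,0,1.2]], dr=[[0,0,0],[0,0,0],[0,0,0],[0,0,0]])

```text
time: 19.75
position: [0.6072, 0.0421, 0.1396]
tool_rot: [1.863, 2.525, 0.001]
ft_force: [1.1, 0.3, 0.5]
grip_width: 0.375
```

```bash
python3 -c "
from h import *
q();plan([((0.6077,0.0405,0.138),107.2,1)])
"
```

```text
t 19.75 p [0.6072 0.0421 0.1396] yaw 107.17 tF [-0.1  1.1 -0.5] Tz -0.029 w 0.375
slide [[-0.17, 0.01, 0.17]] dr [[0.2, 0.1, -0.0]]
end [0.6078 0.0405 0.138 ] 107.16739641430355
```

move_arm(jaw=[180,255,255,255,255], slide=[[-0.1,0,0],[0,0,0],[0,0,0],[0,0,0],[0,0,0]], dr=[[0,0,0],[0,0,0],[0,0,0],[0,0,0],[0,0,0]])

```text
time: 20.25
position: [0.6076, 0.0415, 0.1409]
tool_rot: [1.862, 2.526, 0.002]
ft_force: [-0.4, -0.0, 0.9]
grip_width: 0.133
```

```bash
python3 -c "
from h import *
q()
"
```

```text
t 20.25 p [0.6076 0.0415 0.1409] yaw 107.2 tF [ 0.1 -0.4 -0.9] Tz 0.043 w 0.133
```

Clean grip on a. Turn 20° fast, then steps.

move_arm(jaw=[255,255,255,255,255], slide=[[0,0,0.06],[0,0,0.06],[0,0,0.06],[0,0,0.03],[0,0,0]], dr=[[0,0,8],[0,0,8],[0,0,8],[0,0,5],[0,0,0]])

```text
time: 20.75
position: [0.6077, 0.0415, 0.1389]
tool_rot: [2.434, 1.979, 0.003]
ft_force: [0.1, -0.7, 0.9]
grip_width: 0.133
```

```bash
python3 -c "
from h import *
q('a')
"
```

```text
a t 20.75 p [0.6077 0.0415 0.1389] yaw 78.23 tF [-0.7  0.3 -0.9] Tz -0.153 w 0.133
```

move_arm(jaw=[255,255], slide=[[0,0,0.03],[0,0,0]], dr=[[0,0,5],[0,0,0]])

```text
time: 20.95
position: [0.6077, 0.0415, 0.1386]
tool_rot: [2.517, 1.873, 0.004]
ft_force: [0.6, -0.6, 1.6]
grip_width: 0.132
```

```bash
python3 -c "
from h import *
q('a')
"
```

```text
a t 20.95 p [0.6077 0.0415 0.1386] yaw 73.32 tF [-0.4  0.8 -1.6] Tz -0.215 w 0.132
```

move_arm(jaw=[255,255], slide=[[0,0,0.04],[0,0,0]], dr=[[0,0,5],[0,0,0]])

```text
time: 21.15
position: [0.6077, 0.0414, 0.1382]
tool_rot: [2.596, 1.763, 0.004]
ft_force: [0.2, -0.3, 3.4]
grip_width: 0.129
```

```bash
python3 -c "
from h import *
q('a')
"
```

```text
a t 21.15 p [0.6077 0.0414 0.1382] yaw 68.36 tF [-0.3  0.3 -3.4] Tz -0.228 w 0.129
```

move_arm(jaw=[255,255], slide=[[0,0,0.04],[0,0,0]], dr=[[0,0,5],[0,0,0]])

```text
time: 21.35
position: [0.6078, 0.0414, 0.138]
tool_rot: [2.67, 1.649, 0.004]
ft_force: [-0.2, -1.1, 4.0]
grip_width: 0.134
```

```bash
python3 -c "
from h import *
q('a')
"
```

```text
a t 21.35 p [0.6078 0.0414 0.138 ] yaw 63.39 tF [-1.   0.3 -4. ] Tz -0.279 w 0.134
```

move_arm(jaw=[255,255], slide=[[0,0,0.03],[0,0,0]], dr=[[0,0,5],[0,0,0]])

```text
time: 21.55
position: [0.6078, 0.0414, 0.1378]
tool_rot: [2.739, 1.531, 0.005]
ft_force: [-0.5, -0.4, 5.5]
grip_width: 0.134
```

```bash
python3 -c "
from h import *
q('a')
"
```

```text
a t 21.55 p [0.6078 0.0414 0.1378] yaw 58.4 tF [-0.6 -0.2 -5.5] Tz -0.293 w 0.134
```

move_arm(jaw=[255,255], slide=[[0,0,0.03],[0,0,0]], dr=[[0,0,5],[0,0,0]])

```text
time: 21.75
position: [0.6079, 0.0414, 0.1377]
tool_rot: [2.803, 1.41, 0.005]
ft_force: [-1.0, -0.9, 6.1]
grip_width: 0.133
```

```bash
python3 -c "
from h import *
q('a')
"
```

```text
a t 21.75 p [0.6079 0.0414 0.1377] yaw 53.41 tF [-1.3 -0.2 -6.1] Tz -0.261 w 0.133
```

move_arm(jaw=[160,160,160,160], slide=[[0,0,-0.05],[0,0,0],[0,0,-3],[0,0,-1]], dr=[[0,0,0],[0,0,0],[0,0,0],[0,0,0]])

```text
time: 22.15
position: [0.6081, 0.0418, 0.1789]
tool_rot: [2.805, 1.407, 0.007]
ft_force: [-0.2, 0.6, 0.0]
grip_width: 0.351
```

```bash
python3 -c "
from h import *
snap('scene','s3')
q();plan([((0.4822,-0.0246,0.18),107.5,6)])
b=cv2.imread('pics/s3.png')[160:260,280:380]
cv2.imwrite('pics/z3.png',cv2.resize(b,(600,600),interpolation=cv2.INTER_CUBIC))
"
```

```text
t 22.2 p [0.6089 0.0419 0.1801] yaw 53.27 tF [ 0.2  0.3 -0.9] Tz 0.002 w 0.357
slide [[-2.15, -1.03, -0.01], [-1.96, -1.35, -0.01], [-1.73, -1.65, -0.01], [-1.45, -1.89, -0.01], [-1.14, -2.1, 0.0]] dr [[0.1, -0.0, -9.0], [0.1, -0.0, -9.0], [0.1, -0.0, -9.0], [0.1, -0.0, -9.0], [0.1, -0.0, -9.0]]
slide [[-0.79, -2.25, 0.0]] dr [[0.1, -0.0, -9.0]]
end [ 0.4822 -0.0246  0.18  ] 107.26547714844797
```

View pics/z3.png

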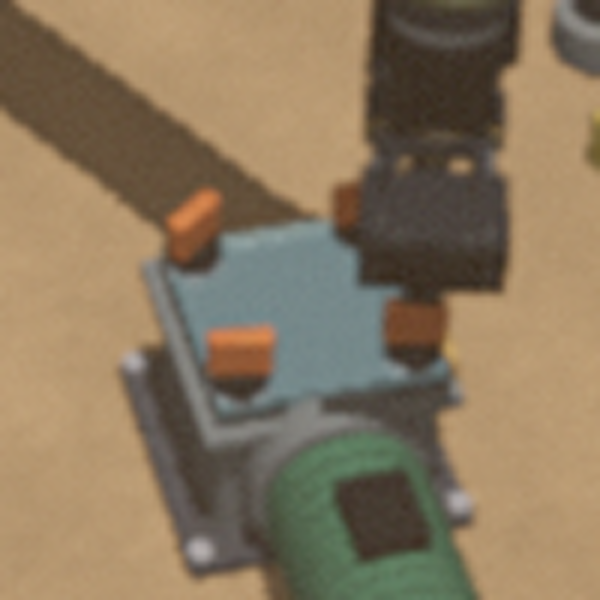

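move_arm(jaw=[160,160,160,160,160], slide=[[-1.8,-0.9,0],[-2.2,-1.4,0],[-2.0,-1.8,0],[-1.8,-2.1,0],[-1.2,-2.0,0]], dr=[[0,0,-8.5],[0,0,-8.5],[0,0,-8.5],[0,0,-8.5],[0,0,-8.5]])

```text
time: 22.7
position: [0.4965, -0.0183, 0.1759]
tool_rot: [2.099, 2.334, 0.0]
ft_force: [-0.4, -0.8, 0.2]
grip_width: 0.373
```

```bash
python3 -c "
from h import *
q();plan([((0.4822,-0.0246,0.18),107.5,2)])
"
```

```text
t 22.7 p [ 0.4965 -0.0183  0.1759] yaw 96.07 tF [-0.7 -0.5 -0.2] Tz -0.066 w 0.373
slide [[-0.24, -0.74, -0.21], [-0.16, -0.77, -0.2]] dr [[0.0, 0.1, -5.7], [0.0, 0.1, -5.7]]
end [ 0.4822 -0.0246  0.18  ] 107.47437477275348
```

move_arm(jaw=[160,160,160,160], slide=[[-0.2,-0.5,0],[-0.1,-0.3,0],[0,0,0],[0,0,0]], dr=[[0,0,-6],[0,0,-5.3],[0,0,0],[0,0,0]])

```text
time: 23.1
position: [0.4905, -0.0216, 0.1765]
tool_rot: [1.869, 2.521, 0.001]
ft_force: [-0.8, 0.4, -0.3]
grip_width: 0.373
```

```bash
python3 -c "
from h import *
q();plan([((0.4822,-0.0246,0.14),107.5,2)])
"
```

```text
t 23.1 p [ 0.4905 -0.0216  0.1765] yaw 106.9 tF [ 0.7 -0.7  0.3] Tz 0.035 w 0.373
slide [[-0.02, -0.45, 1.82], [-0.02, -0.44, 1.83]] dr [[0.1, 0.1, -0.3], [0.1, 0.1, -0.3]]
end [ 0.4822 -0.0246  0.14  ] 107.49582414309084
```

move_arm(jaw=[160,160,160,160,160], slide=[[0,-0.8,0.8],[0,0,0.4],[0,0,1.2],[0,0,1.2],[0,0,0]], dr=[[0,0,-0.6],[0,0,0],[0,0,0],[0,0,0],[0,0,0]])

```text
time: 23.6
position: [0.4815, -0.0238, 0.1385]
tool_rot: [-1.855, -2.535, 0.002]
ft_force: [0.2, -0.1, -0.4]
grip_width: 0.37
```

```bash
python3 -c "
from h import *
q();plan([((0.4822,-0.0246,0.14),107.5,2)])
"
```

```text
t 23.6 p [ 0.4815 -0.0238  0.1385] yaw 107.61 tF [-0.2  0.2  0.4] Tz -0.016 w 0.37
slide [[-0.05, 0.02, -0.08], [-0.04, 0.03, -0.07]] dr [[-0.0, 0.0, 0.1], [-0.0, 0.0, 0.1]]
end [ 0.4822 -0.0245  0.14  ] 107.40569955160093
```

move_arm(jaw=[190,255,255,255], slide=[[-0.05,0.05,-0.1],[0,0,0],[0,0,0],[0,0,0]], dr=[[0,0,0],[0,0,0],[0,0,0],[0,0,0]])

```text
time: 24.0
position: [0.4824, -0.0249, 0.1422]
tool_rot: [1.854, 2.534, -0.003]
ft_force: [-5.5, -0.7, 4.7]
grip_width: 0.135
```

```bash
python3 -c "
from h import *
q()
"
```

```text
t 24.0 p [ 0.4824 -0.0249  0.1422] yaw 107.62 tF [ 1.  -5.5 -4.7] Tz -0.297 w 0.135
```

move_arm(jaw=[255,255,255,255,255], slide=[[0,0,0.06],[0,0,0.05],[0,0,0.06],[0,0,0.05],[0,0,0]], dr=[[0,0,8],[0,0,8],[0,0,8],[0,0,8],[0,0,0]])

```text
time: 24.5
position: [0.4815, -0.025, 0.1401]
tool_rot: [2.484, 1.922, -0.005]
ft_force: [-7.3, -0.9, 7.4]
grip_width: 0.129
```

```bash
python3 -c "
from h import *
q('c')
"
```

```text
c t 24.5 p [ 0.4815 -0.025   0.1401] yaw 75.45 tF [-2.7 -6.8 -7.4] Tz -0.167 w 0.129
```

move_arm(jaw=[255,255], slide=[[-0.05,-0.15,-0.02],[0,0,0]], dr=[[0,0,5],[0,0,0]])

```text
time: 24.7
position: [0.4812, -0.0249, 0.14]
tool_rot: [2.561, 1.814, -0.001]
ft_force: [-4.5, -1.1, 1.8]
grip_width: 0.131
```

```bash
python3 -c "
from h import *
q('c')
"
```

```text
c t 24.7 p [ 0.4812 -0.0249  0.14  ] yaw 70.61 tF [-2.5 -3.9 -1.9] Tz -0.303 w 0.131
```

move_arm(jaw=[255,255], slide=[[0,0,0.03],[0,0,0]], dr=[[0,0,5],[0,0,0]])

```text
time: 24.9
position: [0.4811, -0.0249, 0.1396]
tool_rot: [2.637, 1.703, -0.001]
ft_force: [-5.0, -0.9, 3.2]
grip_width: 0.131
```

```bash
python3 -c "
from h import *
q('c')
"
```

```text
c t 24.9 p [ 0.4811 -0.0249  0.1396] yaw 65.7 tF [-2.9 -4.2 -3.2] Tz -0.225 w 0.131
```

move_arm(jaw=[255,255], slide=[[0,0,0.03],[0,0,0]], dr=[[0,0,5],[0,0,0]])

```text
time: 25.1
position: [0.481, -0.0248, 0.1395]
tool_rot: [2.709, 1.587, -0.001]
ft_force: [-5.9, -1.7, 5.1]
grip_width: 0.134
```

```bash
python3 -c "
from h import *
q('c')
"
```

```text
c t 25.1 p [ 0.481  -0.0248  0.1395] yaw 60.73 tF [-4.4 -4.3 -5.1] Tz -0.406 w 0.134
```

move_arm(jaw=[255,255], slide=[[0,0,0.03],[0,0,0]], dr=[[0,0,5],[0,0,0]])

```text
time: 25.3
position: [0.4809, -0.0247, 0.1394]
tool_rot: [2.775, 1.468, -0.002]
ft_force: [-6.4, -1.2, 6.6]
grip_width: 0.131
```

```bash
python3 -c "
from h import *
q('c')
"
```

```text
c t 25.3 p [ 0.4809 -0.0247  0.1394] yaw 55.74 tF [-4.6 -4.6 -6.6] Tz -0.515 w 0.131
```

move_arm(jaw=[255,255], slide=[[-0.1,-0.1,-0.05],[0,0,0]], dr=[[0,0,0],[0,0,0]])

```text
time: 25.5
position: [0.4808, -0.0247, 0.1395]
tool_rot: [2.774, 1.467, 0.004]
ft_force: [-2.0, -1.7, 1.0]
grip_width: 0.132
```

```bash
python3 -c "
from h import *
q('c0');tt()
"
```

```text
c0 t 25.5 p [ 0.4808 -0.0247  0.1395] yaw 55.75 tF [-2.5 -0.7 -1. ] Tz -0.46 w 0.132
t 25.5 p [ 0.4808 -0.0247  0.1395] yaw 55.75 tilt 0.22 F [-2.0163 -1.652   0.9667] T [-0.2137  0.4852  0.4589] w 0.132 j7 -0.621
toolF [-2.4997 -0.7332 -0.9709] toolT [ 0.281  -0.4479 -0.4604]
```

move_arm(jaw=[160,160,160,160], slide=[[0,0,0],[0,0,0],[0,0,-3],[0,0,-1]], dr=[[0,0,0],[0,0,0],[0,0,0],[0,0,0]])

```text
time: 25.9
position: [0.4826, -0.0244, 0.1818]
tool_rot: [2.775, 1.463, 0.01]
ft_force: [0.5, -0.2, -0.4]
grip_width: 0.35
```

```bash
python3 -c "
from h import *
q();plan([((0.6077,0.0413,0.18),53.4,4)])
"
```

```text
t 25.9 p [ 0.4826 -0.0244  0.1818] yaw 55.61 tF [0.2 0.5 0.4] Tz -0.003 w 0.35
slide [[3.12, 1.65, 0.07], [3.14, 1.62, 0.06], [3.16, 1.59, 0.07], [3.17, 1.56, 0.06]] dr [[0.1, -0.0, 0.6], [0.1, -0.0, 0.6], [0.1, -0.0, 0.6], [0.1, -0.0, 0.6]]
end [0.6077 0.0413 0.18  ] 53.20614397455359
```

move_arm(jaw=[160,160,160,160,160], slide=[[3.2,1.7,0],[4.0,2.0,0],[3.5,1.8,0],[1.8,0.9,0],[0,0,0]], dr=[[0,0,2],[0,0,0],[0,0,0],[0,0,0],[0,0,0]])

```text
time: 26.4
position: [0.6078, 0.0415, 0.1791]
tool_rot: [2.802, 1.42, 0.007]
ft_force: [0.3, 0.4, 0.6]
grip_width: 0.374
```

move_arm(jaw=[160,160], slide=[[0,0,0.5],[0,0,0]], dr=[[0,0,0],[0,0,0]])

```text
time: 26.6
position: [0.6045, 0.0381, 0.1738]
tool_rot: [2.802, 1.414, 0.0]
ft_force: [-0.8, -0.1, -0.4]
grip_width: 0.368
```

```bash
python3 -c "
from h import *
q();plan([((0.6077,0.0413,0.137),53.4,3)])
"
```

```text
t 26.6 p [0.6045 0.0381 0.1738] yaw 53.55 tF [-0.6 -0.5  0.4] Tz 0.006 w 0.368
slide [[0.15, 0.02, 1.23], [0.15, 0.02, 1.22], [0.15, 0.01, 1.23]] dr [[0.0, 0.0, 0.0], [0.0, 0.0, 0.0], [0.0, 0.0, 0.0]]
end [0.6077 0.0413 0.137 ] 53.54747891218733
```

move_arm(jaw=[160,160,160,180,200], slide=[[0.2,0,1.2],[0,0,1.2],[0,0,1.2],[0,0,0],[0,0,0]], dr=[[0,0,0],[0,0,0],[0,0,0],[0,0,0],[0,0,0]])

```text
time: 27.1
position: [0.6067, 0.0405, 0.1382]
tool_rot: [2.802, 1.415, 0.002]
ft_force: [0.1, -0.4, 0.7]
grip_width: 0.278
```

```bash
python3 -c "
from h import *
q();plan([((0.6077,0.0413,0.137),53.4,1)])
"
```

```text
t 27.1 p [0.6067 0.0405 0.1382] yaw 53.59 tF [-0.2  0.3 -0.7] Tz -0.011 w 0.278
slide [[0.12, 0.04, 0.12]] dr [[0.1, -0.0, 0.2]]
end [0.6077 0.0412 0.137 ] 53.39462587590219
```

move_arm(jaw=[255,255,255,255], slide=[[0.1,0,0.1],[0,0,0],[0,0,0],[0,0,0]], dr=[[0,0,0],[0,0,0],[0,0,0],[0,0,0]])

```text
time: 27.5
position: [0.608, 0.0418, 0.1382]
tool_rot: [2.801, 1.416, 0.005]
ft_force: [0.7, 0.4, 0.7]
grip_width: 0.135
```

```bash
python3 -c "
from h import *
q()
"
```

```text
t 27.5 p [0.608  0.0418 0.1382] yaw 53.63 tF [ 0.8  0.3 -0.7] Tz -0.177 w 0.135
```

move_arm(jaw=[255,255], slide=[[0,0,0.03],[0,0,0]], dr=[[0,0,5],[0,0,0]])

```text
time: 27.7
position: [0.6081, 0.0417, 0.1381]
tool_rot: [2.86, 1.293, 0.005]
ft_force: [-0.2, 0.9, 1.4]
grip_width: 0.134
```

```bash
python3 -c "
from h import *
q('a')
"
```

```text
a t 27.7 p [0.6081 0.0417 0.1381] yaw 48.64 tF [ 0.5 -0.7 -1.4] Tz -0.407 w 0.134
```

move_arm(jaw=[255], slide=[[0,0,0.02]], dr=[[0,0,3]])

```text
time: 27.8
position: [0.6082, 0.0417, 0.1381]
tool_rot: [2.892, 1.219, 0.006]
ft_force: [0.0, 0.0, 3.1]
grip_width: 0.13
```

```bash
python3 -c "
from h import *
q('a_dyn')
"
```

```text
a_dyn t 27.8 p [0.6082 0.0417 0.1381] yaw 45.73 tF [ 0.   0.  -3.1] Tz -0.63 w 0.13
```

move_arm(jaw=[255], slide=[[0,0,0]], dr=[[0,0,0]])

```text
time: 27.9
position: [0.6082, 0.0417, 0.138]
tool_rot: [2.892, 1.22, 0.005]
ft_force: [0.4, -0.7, 3.1]
grip_width: 0.135
```

```bash
python3 -c "
from h import *
q('a')
"
```

```text
a t 27.9 p [0.6082 0.0417 0.138 ] yaw 45.74 tF [-0.3  0.8 -3.1] Tz -0.544 w 0.135
```

move_arm(jaw=[255], slide=[[0,0,0]], dr=[[0,0,0]])

```text
time: 28.0
position: [0.6082, 0.0417, 0.1381]
tool_rot: [2.892, 1.22, 0.006]
ft_force: [0.5, 0.9, 3.7]
grip_width: 0.135
```

```bash
python3 -c "
from h import *
q('a')
"
```

```text
a t 28.0 p [0.6082 0.0417 0.1381] yaw 45.76 tF [ 1.  -0.3 -3.7] Tz -0.538 w 0.135
```

move_arm(jaw=[160,160,160,160,160], slide=[[0,0,0],[0,0,0],[0,0,-3],[0,0,-2],[0,4,0]], dr=[[0,0,0],[0,0,0],[0,0,0],[0,0,0],[0,0,-5]])

```text
time: 28.5
position: [0.6357, 0.0196, 0.1914]
tool_rot: [2.832, 1.356, 0.011]
ft_force: [1.5, 1.7, 0.3]
grip_width: 0.362
```

```bash
python3 -c "
from h import *
st();plan([((0.58,-0.2,0.22),62,5)])
"
```

```text
t 28.5 p [0.6357 0.0196 0.1914] yaw 51.17 tilt 0.41 F [1.4939 1.7395 0.3335] T [ 0.0595 -0.1197  0.0034] w 0.362 j7 -0.884
slide [[-4.12, 1.89, -0.58], [-4.19, 1.73, -0.58], [-4.25, 1.56, -0.58], [-4.31, 1.4, -0.57], [-4.36, 1.23, -0.57]] dr [[0.1, -0.1, -2.2], [0.1, -0.1, -2.2], [0.1, -0.1, -2.2], [0.1, -0.1, -2.2], [0.1, -0.1, -2.2]]
end [ 0.58 -0.2   0.22] 62.16784237733396
```

move_arm(jaw=[160,160,160,160,160], slide=[[-4.1,1.9,-0.6],[-4.2,1.7,-0.6],[-4.2,1.6,0],[-4.3,1.4,0],[-2,0.6,0]], dr=[[0,0,-2],[0,0,-2],[0,0,-2],[0,0,-2],[0,0,-2]])

```text
time: 29.0
position: [0.5816, -0.1876, 0.1986]
tool_rot: [2.714, 1.576, -0.002]
ft_force: [0.7, 0.3, 0.0]
grip_width: 0.375
```

```bash
cat > m.py <<'E'
from h import *
import sys
tag=sys.argv[1]
base={'a':(.6077,.041),'b':(.577,-.0548),'c':(.4822,-.0245),'d':(.5127,.0715)}
for cam in ['top','scene']:
    if len(sys.argv)>2: snap(cam,cam+tag)
    im=cv2.cvtColor(cv2.imread(f'pics/{cam}{tag}.png'),cv2.COLOR_BGR2HSV)
    d=np.load(f'pics/{cam}{tag}_d.npy');P=cloud(cam,d)
    o=(im[...,0]<22)&(im[...,1]>130)&(P[...,2]>0.125)&(P[...,2]<0.19)
    for k,b in base.items():
        m=o&(np.hypot(P[...,0]-b[0]-(0.004 if cam=='scene' else -.002),P[...,1]-b[1])<.03)
        if m.sum()<10: print(cam,k,'none');continue
        p=P[m]; zt=np.sort(p[:,2]); hi=p[p[:,2]>np.percentile(p[:,2],40)]
        qq=hi[:,:2]-hi[:,:2].mean(0); w,V=np.linalg.eigh(qq.T@qq)
        v,u=np.nonzero(m); uv=np.stack([u,v],1)-np.array([u.mean(),v.mean()]); w2,V2=np.linalg.eigh(uv.T@uv)
        print(cam,k,m.sum(),'yaw',round(np.degrees(np.arctan2(V[1,1],V[0,1]))%180,1),'px',round(np.degrees(np.arctan2(V2[1,1],V2[0,1]))%180,1),'z med top20%',round(np.median(zt[-len(zt)//5:]),4),'hi mean',round(hi[:,2].mean(),4))
    c=(abs(P[...,2]-.122)<.012)&(im[...,0]>80)
    # cover plane
    ctr=np.array([.545,.0085]); e=np.hypot(P[...,0]-ctr[0],P[...,1]-ctr[1])<.04
    pp=P[e&(abs(P[...,2]-.12)<.015)]
    A=np.c_[pp[:,:2]-ctr,np.ones(len(pp))]; s=np.linalg.lstsq(A,pp[:,2],rcond=None)[0]; print(cam,'cover z',s, len(pp))
E
python3 -c "
from h import *
st()"; python3 m.py 4 s; echo; python3 m.py 0
python3 -c "
from h import *
a=cv2.imread('pics/top4.png')[120:240,270:370]; b=cv2.imread('pics/scene4.png')[160:260,280:380]
cv2.imwrite('pics/z4.png',np.hstack([cv2.resize(a,(400,480),interpolation=cv2.INTER_CUBIC),cv2.resize(b,(400,480),interpolation=cv2.INTER_CUBIC)]))
"
```

```text
t 29.0 p [ 0.5816 -0.1876  0.1986] yaw 60.27 tilt 0.21 F [0.6741 0.3152 0.0116] T [-0.0344 -0.0392  0.0398] w 0.375 j7 -0.353
top a 59 yaw 49.3 px 41.5 z med top20% 0.1582 hi mean 0.1561
top b 61 yaw 64.4 px 24.5 z med top20% 0.1588 hi mean 0.1568
top c 53 yaw 59.3 px 29.7 z med top20% 0.1575 hi mean 0.1562
top d 57 yaw 77.0 px 12.5 z med top20% 0.16 hi mean 0.158
top cover z [-0.0018 -0.0022  0.1191] 521
scene a 74 yaw 58.2 px 177.7 z med top20% 0.1566 hi mean 0.1532
scene b 77 yaw 62.3 px 175.9 z med top20% 0.1581 hi mean 0.1536
scene c 78 yaw 58.5 px 172.9 z med top20% 0.1583 hi mean 0.153
scene d 69 yaw 78.5 px 151.7 z med top20% 0.1581 hi mean 0.1539
scene cover z [0.003  0.0014 0.1197] 289

top a 55 yaw 153.8 px 119.0 z med top20% 0.1647 hi mean 0.1633
top b 54 yaw 157.8 px 115.5 z med top20% 0.1647 hi mean 0.1631
top c 54 yaw 163.7 px 107.6 z med top20% 0.1648 hi mean 0.1637
top d 58 yaw 156.0 px 114.3 z med top20% 0.1641 hi mean 0.1628
top cover z [-0.0034  0.0029  0.1253] 527
scene a 52 yaw 147.1 px 86.9 z med top20% 0.164 hi mean 0.1608
scene b 48 yaw 153.9 px 81.2 z med top20% 0.1651 hi mean 0.1626
scene c 48 yaw 158.8 px 79.1 z med top20% 0.1658 hi mean 0.1633
scene d 47 yaw 147.7 px 86.9 z med top20% 0.1656 hi mean 0.1621
scene cover z [ 0.0035 -0.0098  0.1261] 301
```

View pics/z4.png

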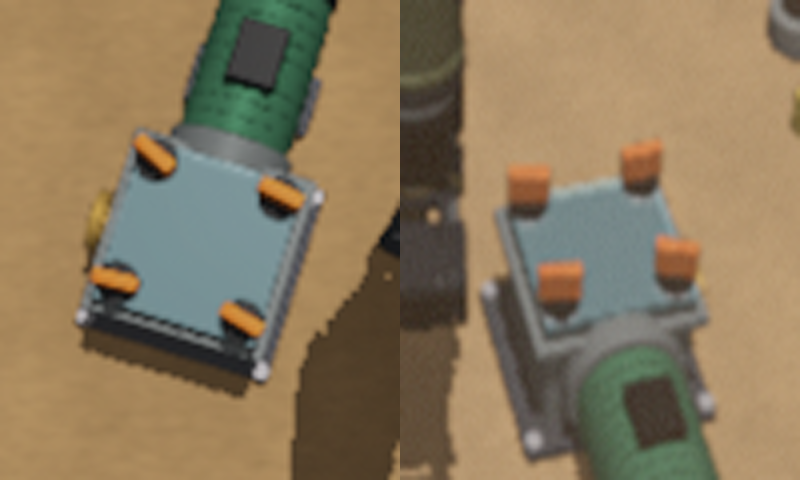

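```bash
python3 -c "
from h import *
st();plan([((0.577,-0.0548,0.175),61.9,4)])
"
```

```text
t 29.1 p [ 0.5819 -0.187   0.1985] yaw 60.14 tilt 0.18 F [-0.6174  0.4748  1.0964] T [-0.0235 -0.0341 -0.038 ] w 0.37 j7 -0.356
slide [[2.81, -1.75, 0.58], [2.81, -1.74, 0.57], [2.83, -1.71, 0.58], [2.85, -1.7, 0.58]] dr [[0.0, 0.0, -0.4], [0.0, 0.0, -0.4], [0.0, 0.0, -0.4], [0.0, 0.0, -0.4]]
end [ 0.577  -0.0547  0.175 ] 61.73597063044256
```

move_arm(jaw=[160,160,160,160,160], slide=[[3.2,-1.9,0.4],[3.4,-2.1,0.5],[3.0,-1.9,0.6],[1.7,-1.0,0.4],[0,0,0.4]], dr=[[0,0,-1],[0,0,-0.8],[0,0,0],[0,0,0],[0,0,0]])

```text
time: 29.6
position: [0.5768, -0.0425, 0.1761]
tool_rot: [2.68, 1.638, 0.005]
ft_force: [0.6, -0.2, -0.1]
grip_width: 0.373
```

move_arm(jaw=[160,160], slide=[[0,0,0],[0,0,0]], dr=[[0,0,0],[0,0,0]])

```text
time: 29.8
position: [0.5771, -0.0504, 0.1761]
tool_rot: [2.686, 1.624, 0.002]
ft_force: [1.0, -0.5, -0.5]
grip_width: 0.374
```

```bash
python3 -c "
from h import *
st();plan([((0.577,-0.0548,0.136),61.9,3)])
"
```

```text
t 29.8 p [ 0.5771 -0.0504  0.1761] yaw 62.3 tilt 0.18 F [ 0.9843 -0.5289 -0.4821] T [-0.0649 -0.0481  0.0061] w 0.374 j7 -0.547
slide [[-0.13, 0.06, 1.34], [-0.13, 0.07, 1.33], [-0.13, 0.06, 1.34]] dr [[0.1, 0.0, 0.1], [0.1, 0.0, 0.1], [0.1, 0.0, 0.1]]
end [ 0.577  -0.0547  0.136 ] 61.99831273465629
```

move_arm(jaw=[160,160,160,190,200], slide=[[-0.2,0.1,1.2],[0,0,1.3],[0,0,1.2],[0,0,0],[0,0,0]], dr=[[0,0,0.3],[0,0,0],[0,0,0],[0,0,0],[0,0,0]])

```text
time: 30.3
position: [0.5769, -0.0513, 0.1387]
tool_rot: [2.69, 1.619, 0.002]
ft_force: [-0.2, -1.0, 0.0]
grip_width: 0.273
```

```bash
python3 -c "
from h import *
st();plan([((0.577,-0.0548,0.137),62,1)])
"
```

```text
t 30.3 p [ 0.5769 -0.0513  0.1387] yaw 62.09 tilt 0.13 F [-0.1803 -0.9573  0.0411] T [-0.0469 -0.0245 -0.0478] w 0.273 j7 -0.563
slide [[-0.3, 0.17, 0.17]] dr [[0.1, -0.0, 0.1]]
end [ 0.577  -0.0548  0.137 ] 61.994830849932264
```

move_arm(jaw=[200,255,255,255], slide=[[-0.3,0.2,0.1],[0,0,0],[0,0,0],[0,0,0]], dr=[[0,0,0],[0,0,0],[0,0,0],[0,0,0]])

```text
time: 30.7
position: [0.5766, -0.0547, 0.1387]
tool_rot: [2.69, 1.62, -0.0]
ft_force: [-5.8, 0.6, 3.8]
grip_width: 0.129
```

```bash
python3 -c "
from h import *
q()
"
```

```text
t 30.7 p [ 0.5766 -0.0547  0.1387] yaw 62.12 tF [-2.2 -5.4 -3.8] Tz -0.149 w 0.129
```

move_arm(jaw=[255], slide=[[0,0,0.02]], dr=[[0,0,3]])

```text
time: 30.8
position: [0.5765, -0.0548, 0.1386]
tool_rot: [2.731, 1.548, -0.0]
ft_force: [-5.4, 0.4, 5.8]
grip_width: 0.134
```

```bash
python3 -c "
from h import *
q('b_dyn')
"
```

```text
b_dyn t 30.8 p [ 0.5765 -0.0548  0.1386] yaw 59.11 tF [-2.4 -4.8 -5.8] Tz -0.454 w 0.134
```

move_arm(jaw=[255], slide=[[0,0,0]], dr=[[0,0,0]])

```text
time: 30.9
position: [0.5766, -0.0548, 0.1386]
tool_rot: [2.731, 1.548, -0.0]
ft_force: [-5.6, 0.8, 4.4]
grip_width: 0.131
```

```bash
python3 -c "
from h import *
q('b')
"
```

```text
b t 30.9 p [ 0.5766 -0.0548  0.1386] yaw 59.11 tF [-2.2 -5.2 -4.4] Tz -0.318 w 0.131
```

move_arm(jaw=[255], slide=[[-0.05,-0.15,0]], dr=[[0,0,3]])

```text
time: 31.0
position: [0.5764, -0.0547, 0.1386]
tool_rot: [2.769, 1.476, 0.004]
ft_force: [0.6, -0.1, -0.1]
grip_width: 0.129
```

```bash
python3 -c "
from h import *
q('b_dyn')
"
```

```text
b_dyn t 31.0 p [ 0.5764 -0.0547  0.1386] yaw 56.12 tF [0.2 0.6 0.1] Tz -0.451 w 0.129
```

move_arm(jaw=[255], slide=[[0,0,0]], dr=[[0,0,0]])

```text
time: 31.1
position: [0.5764, -0.0547, 0.1386]
tool_rot: [2.768, 1.476, 0.004]
ft_force: [-1.2, -0.5, 2.8]
grip_width: 0.134
```

```bash
python3 -c "
from h import *
q('b')
"
```

```text
b t 31.1 p [ 0.5764 -0.0547  0.1386] yaw 56.14 tF [-1.  -0.7 -2.8] Tz -0.319 w 0.134
```

move_arm(jaw=[255], slide=[[0,0,0.02]], dr=[[0,0,3]])

```text
time: 31.2
position: [0.5764, -0.0547, 0.1385]
tool_rot: [2.806, 1.404, 0.004]
ft_force: [-1.4, -0.5, 3.1]
grip_width: 0.131
```

```bash
python3 -c "
from h import *
q('b_dyn')
"
```

```text
b_dyn t 31.2 p [ 0.5764 -0.0547  0.1385] yaw 53.17 tF [-1.2 -0.9 -3.1] Tz -0.476 w 0.131
```

move_arm(jaw=[255], slide=[[0,0,0]], dr=[[0,0,0]])

```text
time: 31.3
position: [0.5764, -0.0547, 0.1385]
tool_rot: [2.806, 1.405, 0.004]
ft_force: [-2.1, -0.6, 3.6]
grip_width: 0.133
```

```bash
python3 -c "
from h import *
q('b')
"
```

```text
b t 31.3 p [ 0.5764 -0.0547  0.1385] yaw 53.18 tF [-1.7 -1.3 -3.6] Tz -0.449 w 0.133
```

move_arm(jaw=[255], slide=[[0,0,0.02]], dr=[[0,0,3]])

```text
time: 31.4
position: [0.5763, -0.0547, 0.1384]
tool_rot: [2.842, 1.331, 0.004]
ft_force: [-2.9, -0.6, 4.5]
grip_width: 0.13
```

```bash
python3 -c "
from h import *
q('b_dyn')
"
```

```text
b_dyn t 31.4 p [ 0.5763 -0.0547  0.1384] yaw 50.2 tF [-2.3 -1.9 -4.5] Tz -0.577 w 0.13
```

move_arm(jaw=[255], slide=[[0,0,0]], dr=[[0,0,0]])

```text
time: 31.5
position: [0.5764, -0.0547, 0.1385]
tool_rot: [2.842, 1.331, 0.004]
ft_force: [-2.2, -1.0, 4.6]
grip_width: 0.129
```

```bash
python3 -c "
from h import *
q('b')
"
```

```text
b t 31.5 p [ 0.5764 -0.0547  0.1385] yaw 50.21 tF [-2.2 -1.1 -4.6] Tz -0.39 w 0.129
```

move_arm(jaw=[255], slide=[[0,0,0]], dr=[[0,0,0]])

```text
time: 31.6
position: [0.5764, -0.0547, 0.1384]
tool_rot: [2.841, 1.333, 0.004]
ft_force: [-2.7, -0.2, 4.4]
grip_width: 0.134
```

```bash
python3 -c "
from h import *
q('b')
"
```

```text
b t 31.6 p [ 0.5764 -0.0547  0.1384] yaw 50.26 tF [-1.8 -1.9 -4.4] Tz -0.393 w 0.134
```

move_arm(jaw=[255,255], slide=[[-0.05,-0.05,0],[0,0,0]], dr=[[0,0,3],[0,0,0]])

```text
time: 31.8
position: [0.5763, -0.0546, 0.1384]
tool_rot: [2.875, 1.257, 0.007]
ft_force: [0.6, -0.6, 3.6]
grip_width: 0.132
```

```bash
python3 -c "
from h import *
q('b')
"
```

```text
b t 31.8 p [ 0.5763 -0.0546  0.1384] yaw 47.24 tF [-0.1  0.9 -3.6] Tz -0.524 w 0.132
```

move_arm(jaw=[255,255], slide=[[0,0,0],[0,0,0]], dr=[[0,0,2],[0,0,0]])

```text
time: 32.0
position: [0.5762, -0.0546, 0.1383]
tool_rot: [2.897, 1.207, 0.006]
ft_force: [0.7, -0.2, 4.3]
grip_width: 0.134
```

```bash
python3 -c "
from h import *
q('b')
"
```

```text
b t 32.0 p [ 0.5762 -0.0546  0.1383] yaw 45.25 tF [ 0.4  0.6 -4.3] Tz -0.482 w 0.134
```

move_arm(jaw=[160,160,160,160], slide=[[0,0,0],[0,0,0],[0,0,-3],[0,0,-1]], dr=[[0,0,0],[0,0,0],[0,0,0],[0,0,0]])

```text
time: 32.4
position: [0.576, -0.0544, 0.1793]
tool_rot: [2.898, 1.204, 0.007]
ft_force: [0.6, 0.0, 1.0]
grip_width: 0.346
```

```bash
python3 -c "
from h import *
q();plan([((0.5127,0.0715,0.175),75.3,4)])
"
```

```text
t 32.4 p [ 0.576  -0.0544  0.1793] yaw 45.11 tF [ 0.5  0.4 -1. ] Tz 0.046 w 0.346
slide [[1.11, -3.34, 0.09], [1.54, -3.17, 0.11], [1.94, -2.95, 0.1], [2.31, -2.66, 0.11]] dr [[0.1, -0.0, -7.5], [0.1, -0.0, -7.5], [0.1, -0.0, -7.5], [0.1, -0.0, -7.5]]
end [0.5127 0.0715 0.175 ] 75.11014231689511
```

move_arm(jaw=[160,160,160,160,160], slide=[[1.2,-3.6,0],[1.6,-3.6,0],[2.1,-3.2,0],[1.9,-1.9,0],[0,0,0.4]], dr=[[0,0,-7.5],[0,0,-7.5],[0,0,-7.5],[0,0,-7.5],[0,0,0]])

```text
time: 32.9
position: [0.5103, 0.0777, 0.1737]
tool_rot: [2.48, 1.925, 0.005]
ft_force: [0.0, -0.9, 0.6]
grip_width: 0.369
```

move_arm(jaw=[160,160], slide=[[0,0,0],[0,0,0]], dr=[[0,0,0],[0,0,0]])

```text
time: 33.1
position: [0.512, 0.0714, 0.173]
tool_rot: [2.491, 1.909, 0.002]
ft_force: [1.1, -2.1, -0.0]
grip_width: 0.369
```

```bash
python3 -c "
from h import *
st();plan([((0.5127,0.0715,0.138),75.2,3)])
"
```

```text
t 33.1 p [0.512  0.0714 0.173 ] yaw 74.94 tilt 0.19 F [ 1.083  -2.0556 -0.0266] T [-0.0361 -0.0903  0.0457] w 0.369 j7 -0.511
slide [[0.01, 0.02, 1.17], [0.01, 0.02, 1.16], [0.01, 0.02, 1.17]] dr [[0.1, 0.0, -0.1], [0.1, 0.0, -0.1], [0.1, 0.0, -0.1]]
end [0.5127 0.0715 0.138 ] 75.24343597590067
```

move_arm(jaw=[160,160,160,190,200], slide=[[0,0,1.1],[0,0,1.2],[0,0,1.1],[0,0,0],[0,0,0]], dr=[[0,0,-0.3],[0,0,0],[0,0,0],[0,0,0],[0,0,0]])

```text
time: 33.6
position: [0.5115, 0.0728, 0.1387]
tool_rot: [2.484, 1.92, 0.001]
ft_force: [-0.7, 0.1, -0.2]
grip_width: 0.272
```

```bash
python3 -c "
from h import *
st();plan([((0.5127,0.0715,0.139),75.2,1)])
"
```

```text
t 33.6 p [0.5115 0.0728 0.1387] yaw 75.39 tilt 0.13 F [-0.7033  0.0893 -0.2129] T [ 0.0006 -0.0682 -0.0005] w 0.272 j7 -0.526
slide [[-0.09, 0.15, -0.03]] dr [[0.1, 0.0, 0.2]]
end [0.5127 0.0715 0.139 ] 75.1927509514165
```

move_arm(jaw=[200,255,255,255], slide=[[-0.1,0.1,0],[0,0,0],[0,0,0],[0,0,0]], dr=[[0,0,0],[0,0,0],[0,0,0],[0,0,0]])

```text
time: 34.0
position: [0.5125, 0.0717, 0.1398]
tool_rot: [2.483, 1.919, 0.002]
ft_force: [-2.5, -0.5, 2.5]
grip_width: 0.132
```

```bash
python3 -c "
from h import *
q()
"
```

```text
t 34.0 p [0.5125 0.0717 0.1398] yaw 75.4 tF [-1.1 -2.3 -2.5] Tz 0.075 w 0.132
```

move_arm(jaw=[255,255], slide=[[0,0,0.03],[0,0,0]], dr=[[0,0,4],[0,0,0]])

```text
time: 34.2
position: [0.5125, 0.0717, 0.1396]
tool_rot: [2.548, 1.832, 0.002]
ft_force: [-1.0, -0.8, 4.0]
grip_width: 0.131
```

```bash
python3 -c "
from h import *
q('d')
"
```

```text
d t 34.2 p [0.5125 0.0717 0.1396] yaw 71.44 tF [-1.  -0.7 -4. ] Tz -0.141 w 0.131
```

move_arm(jaw=[255,255], slide=[[0,0,0.03],[0,0,0]], dr=[[0,0,4],[0,0,0]])

```text
time: 34.4
position: [0.5125, 0.0717, 0.1393]
tool_rot: [2.61, 1.743, 0.003]
ft_force: [-2.1, -0.7, 4.9]
grip_width: 0.131
```

```bash
python3 -c "
from h import *
q('d')
"
```

```text
d t 34.4 p [0.5125 0.0717 0.1393] yaw 67.47 tF [-1.5 -1.7 -4.9] Tz -0.22 w 0.131
```

move_arm(jaw=[255,255], slide=[[0,0,0.03],[0,0,0]], dr=[[0,0,4],[0,0,0]])

```text
time: 34.6
position: [0.5125, 0.0717, 0.1392]
tool_rot: [2.669, 1.651, 0.003]
ft_force: [-3.9, -0.4, 5.8]
grip_width: 0.133
```

```bash
python3 -c "
from h import *
q('d')
"
```

```text
d t 34.6 p [0.5125 0.0717 0.1392] yaw 63.49 tF [-2.1 -3.3 -5.8] Tz -0.265 w 0.133
```

move_arm(jaw=[255,255], slide=[[-0.05,-0.1,0.02],[0,0,0]], dr=[[0,0,4],[0,0,0]])

```text
time: 34.8
position: [0.5124, 0.0717, 0.1392]
tool_rot: [2.723, 1.557, 0.006]
ft_force: [-0.7, -1.0, 5.5]
grip_width: 0.135
```

```bash
python3 -c "
from h import *
q('d')
"
```

```text
d t 34.8 p [0.5124 0.0717 0.1392] yaw 59.53 tF [-1.2 -0.  -5.5] Tz -0.321 w 0.135
```

move_arm(jaw=[255,255], slide=[[0,0,0.02],[0,0,0]], dr=[[0,0,4],[0,0,0]])

```text
time: 35.0
position: [0.5124, 0.0717, 0.1391]
tool_rot: [2.776, 1.462, 0.006]
ft_force: [-1.2, -0.9, 6.1]
grip_width: 0.135
```

```bash
python3 -c "
from h import *
q('d')
"
```

```text
d t 35.0 p [0.5124 0.0717 0.1391] yaw 55.54 tF [-1.4 -0.5 -6.1] Tz -0.428 w 0.135
```

move_arm(jaw=[255,255], slide=[[0,0,0.02],[0,0,0]], dr=[[0,0,4],[0,0,0]])

```text
time: 35.2
position: [0.5124, 0.0717, 0.139]
tool_rot: [2.825, 1.364, 0.006]
ft_force: [-0.2, -0.7, 7.0]
grip_width: 0.13
```

```bash
python3 -c "
from h import *
q('d')
"
```

```text
d t 35.2 p [0.5124 0.0717 0.139 ] yaw 51.55 tF [-0.7  0.3 -7. ] Tz -0.437 w 0.13
```

move_arm(jaw=[255,255], slide=[[0,0,-0.04],[0,0,0]], dr=[[0,0,3],[0,0,0]])

```text
time: 35.4
position: [0.5123, 0.0717, 0.1389]
tool_rot: [2.86, 1.291, 0.006]
ft_force: [0.1, -0.8, 5.5]
grip_width: 0.132
```

```bash
python3 -c "
from h import *
q('d')
"
```

```text
d t 35.4 p [0.5123 0.0717 0.1389] yaw 48.58 tF [-0.5  0.6 -5.5] Tz -0.499 w 0.132
```

move_arm(jaw=[160,160,160,160], slide=[[0,0,0],[0,0,0],[0,0,-3],[0,0,-1]], dr=[[0,0,0],[0,0,0],[0,0,0],[0,0,0]])

```text
time: 35.8
position: [0.512, 0.0719, 0.1797]
tool_rot: [2.863, 1.287, 0.007]
ft_force: [1.4, -0.1, 0.2]
grip_width: 0.352
```

```bash
python3 -c "
from h import *
q();plan([((0.4815,-0.0246,0.175),56.3,3)])
"
```

```text
t 35.8 p [0.512  0.0719 0.1797] yaw 48.42 tF [ 0.9  1.1 -0.2] Tz 0.012 w 0.352
slide [[-3.08, 1.37, 0.15], [-3.14, 1.23, 0.15], [-3.2, 1.09, 0.15]] dr [[0.1, -0.0, -2.6], [0.1, -0.0, -2.6], [0.1, -0.0, -2.6]]
end [ 0.4815 -0.0246  0.175 ] 56.21949544582912
```

move_arm(jaw=[160,160,160,160,160], slide=[[-2.8,1.2,0],[-3.2,1.3,0],[-2.3,0.8,0],[-1.1,0.4,0.4],[0,0,0]], dr=[[0,0,-2.6],[0,0,-2.6],[0,0,-2.6],[0,0,0],[0,0,0]])

```text
time: 36.3
position: [0.4809, -0.0264, 0.1733]
tool_rot: [2.772, 1.473, 0.001]
ft_force: [0.2, 0.2, -0.5]
grip_width: 0.369
```

move_arm(jaw=[160,160], slide=[[0,0,0],[0,0,0]], dr=[[0,0,0],[0,0,0]])

```text
time: 36.5
position: [0.482, -0.0231, 0.1742]
tool_rot: [2.768, 1.482, 0.004]
ft_force: [0.3, -0.2, 0.2]
grip_width: 0.372
```

```bash
python3 -c "
from h import *
st();plan([((0.4815,-0.0246,0.138),56.0,3)])
"
```

```text
t 36.5 p [ 0.482  -0.0231  0.1742] yaw 56.32 tilt 0.19 F [ 0.3295 -0.2437  0.1571] T [-0.0181 -0.0852 -0.0227] w 0.372 j7 -0.598
slide [[-0.05, 0.01, 1.21], [-0.05, 0.01, 1.21], [-0.06, 0.01, 1.2]] dr [[0.1, -0.0, 0.1], [0.1, -0.0, 0.1], [0.1, -0.0, 0.1]]
end [ 0.4815 -0.0246  0.138 ] 56.01963894074862
```

move_arm(jaw=[160,160,160,190,200], slide=[[-0.1,0,1.1],[0,0,1.2],[0,0,1.1],[0,0,0],[0,0,0]], dr=[[0,0,0.3],[0,0,0],[0,0,0],[0,0,0],[0,0,0]])

```text
time: 37.0
position: [0.4809, -0.0256, 0.1397]
tool_rot: [2.773, 1.472, 0.002]
ft_force: [0.3, 1.4, 0.6]
grip_width: 0.274
```

```bash
python3 -c "
from h import *
st();plan([((0.4815,-0.0246,0.139),56,1)])
"
```

```text
t 37.0 p [ 0.4809 -0.0256  0.1397] yaw 55.91 tilt 0.13 F [0.2954 1.4381 0.6446] T [-0.0374 -0.1173 -0.0165] w 0.274 j7 -0.617
slide [[0.12, -0.0, 0.07]] dr [[0.1, -0.0, -0.1]]
end [ 0.4815 -0.0246  0.139 ] 56.014482664788076
```

move_arm(jaw=[200,255,255,255], slide=[[0,0,0],[0,0,0],[0,0,0],[0,0,0]], dr=[[0,0,0],[0,0,0],[0,0,0],[0,0,0]])

```text
time: 37.4
position: [0.4806, -0.0251, 0.1407]
tool_rot: [2.772, 1.474, 0.002]
ft_force: [-3.5, 1.9, 4.8]
grip_width: 0.132
```

```bash
python3 -c "
from h import *
q()
"
```

```text
t 37.4 p [ 0.4806 -0.0251  0.1407] yaw 55.99 tF [-0.4 -4.  -4.8] Tz -0.463 w 0.132
```

move_arm(jaw=[255,255], slide=[[0,-0.1,-0.03],[0,0,0]], dr=[[0,0,2],[0,0,0]])

```text
time: 37.6
position: [0.4805, -0.0251, 0.1407]
tool_rot: [2.797, 1.424, 0.004]
ft_force: [-1.0, 0.7, 1.0]
grip_width: 0.13
```

```bash
python3 -c "
from h import *
q('c')
"
```

```text
c t 37.6 p [ 0.4805 -0.0251  0.1407] yaw 53.97 tF [-0.  -1.2 -1. ] Tz -0.555 w 0.13
```

move_arm(jaw=[150,150,150,120,100], slide=[[0,0,0],[0,0,0],[0,0,-3],[0,0,-4],[0,0,-4]], dr=[[0,0,0],[0,0,0],[0,0,0],[0,0,0],[0,0,0]])

```text
time: 38.1
position: [0.4798, -0.0254, 0.2516]
tool_rot: [2.799, 1.422, 0.003]
ft_force: [1.0, 0.7, 0.0]
grip_width: 0.505
```

```bash
python3 -c "
from h import *
st();plan([((0.52,-0.22,0.26),56,5)])
"
```

```text
t 38.1 p [ 0.4798 -0.0254  0.2516] yaw 53.86 tilt 0.18 F [0.9891 0.6554 0.0206] T [-0.0478 -0.1019  0.0247] w 0.505 j7 -0.61
slide [[-2.67, 2.94, -0.16], [-2.69, 2.93, -0.16], [-2.71, 2.91, -0.16], [-2.73, 2.88, -0.16], [-2.75, 2.87, -0.16]] dr [[0.0, -0.0, -0.4], [0.0, -0.0, -0.4], [0.0, -0.0, -0.4], [0.0, -0.0, -0.4], [0.0, -0.0, -0.4]]
end [ 0.52 -0.22  0.26] 55.862289045439184
```

move_arm(jaw=[100,100,100,100,100], slide=[[-2.7,2.9,0],[-2.7,2.9,0],[-2.7,2.9,0],[-2.7,2.9,0],[-1,1,0]], dr=[[0,0,0],[0,0,0],[0,0,0],[0,0,0],[0,0,0]])

```text
time: 38.6
position: [0.5119, -0.2004, 0.2504]
tool_rot: [2.802, 1.412, 0.002]
ft_force: [0.2, -0.2, 0.5]
grip_width: 0.608
```

```bash
python3 m.py 5 s
python3 -c "
from h import *
st()
a=cv2.imread('pics/top5.png')[120:240,270:370]; b=cv2.imread('pics/scene5.png')[160:260,280:380]
cv2.imwrite('pics/z5.png',np.hstack([cv2.resize(a,(400,480),interpolation=cv2.INTER_CUBIC),cv2.resize(b,(400,480),interpolation=cv2.INTER_CUBIC)]))
"
```

```text
top a 59 yaw 44.5 px 41.5 z med top20% 0.1586 hi mean 0.1566
top b 56 yaw 44.7 px 44.2 z med top20% 0.1582 hi mean 0.1563
top c 54 yaw 60.7 px 29.7 z med top20% 0.1583 hi mean 0.1569
top d 54 yaw 46.5 px 41.0 z med top20% 0.1575 hi mean 0.1561
top cover z [-0.0074 -0.0018  0.1191] 517
scene a 73 yaw 49.1 px 2.3 z med top20% 0.1573 hi mean 0.153
scene b 75 yaw 44.4 px 19.7 z med top20% 0.1569 hi mean 0.1524
scene c 77 yaw 66.2 px 4.4 z med top20% 0.1589 hi mean 0.1545
scene d 71 yaw 56.8 px 12.2 z med top20% 0.158 hi mean 0.153
scene cover z [ 0.0064 -0.0107  0.1196] 287
t 38.7 p [ 0.5119 -0.1976  0.2503] yaw 53.61 tilt 0.16 F [-0.0196  0.4007 -0.0218] T [ 0.0033 -0.0475  0.0415] w 0.605 j7 -0.349
```

View pics/z5.png

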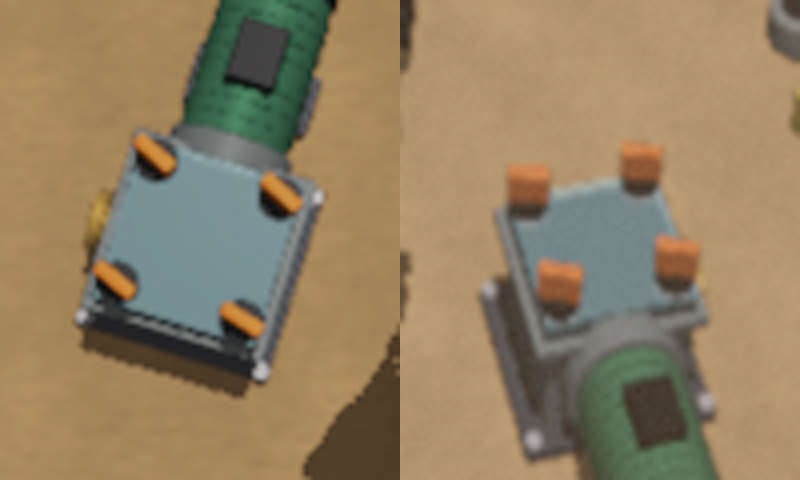

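View pics/top5.png

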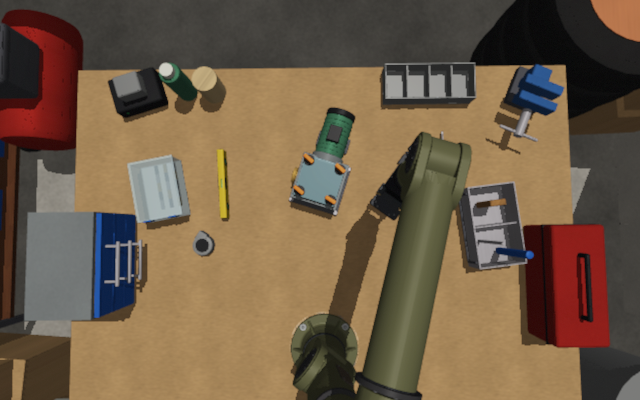

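```bash
python3 -c "
from h import *
print(close_job()); st()"
```

```text
the job is handed in; nothing more can be done
None
the job is handed in; nothing more can be done
```

I tightened all four thumbscrews crisscross, let go of them, and handed the job in at about 39 s. `close_job()` gives no verdict, so I don't know whether it passed.

**First round:** I gave a, c, b and d about 0.8 to 0.9 rad each, roughly 3.3 mm down, before any of them had bitten.

**Second round:** I took d and b part-way down. Then I felt c and a to the bite and tightened them, finished b and d, and ended with a 2° check and touch-up on c.

**Final torque, read standing still:** the readings while running down were about 0.25 to 0.29 N m.

| Screw | Final torque (N m) |
|---|---|
| a | 0.54 |
| b | 0.48–0.52 |
| c | 0.555 |
| d | 0.50 |

From these I put a, b and d at about 0.3 rad past the bite. I used the torque rise, the tool angle, and the point where the tool stopped following the bar down.

**Last pictures:** the cover's top is 6.2 mm lower than at the start, which fits it being home on the gasket. As far as the pictures show, the other things on the bench are where they were. The arm hid the wrench and oil can in the last top picture, so I did not check those two; the arm stayed well above them.

**Checks that disagreed or could not settle it:**
- **Torque slope:** single steps near the bite climbed more steeply and more noisily than the stated 0.45 to 0.9 N m per rad. One reading on a while turning reached 0.63 N m, which taken alone would mean over-tight.
- **Screw c:** torque puts it about 0.3 rad past its bite, but the tool angle gives only 0.12 to 0.28 rad. Its bar also looks about 5° behind the tool angle in the picture, so c is the least certain of the four.
- **Cover tilt:** the depth reading is only good to about 0.005 rad, too coarse to confirm the 0.008 rad limit.

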